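Check a microscope stage with a straightedge and press its proud disc flush

TASK

The round disc in the microscope base stands proud of the stage. Gently lay the straightedge centrally along the long way of the stage, over the disc, let go of it, and press its left end and then its right end (the robot's left and right) lightly to see it rock; then press down on the middle until the disc is fully home and the straightedge lies flush on the stage, and press the left end and then the right end once more to check that it no longer rocks. Leave the straightedge lying there, and leave everything else on the bench where it is.

Things in the scene. Friction and masses are not known exactly. Their poses are not given: they have to be found in the camera images.
- base: fixed low white box-shaped microscope base with a grey flat stage on top, 190 (x) x 250 (y, the long way) x 45 mm high; at the far (+x) end a 50 x 80 mm block with a short dark column socket, reaching 48 mm above the table and up to 140 mm from the origin. Origin at the centre of its underside, on the table; x points roughly away from the robot, y roughly to the robot's left; turned up to 0.35 rad
- stage_center (a point): centre of the stage's top face, 45 mm above the table, on the disc's axis; axes as the base's. The flat stage reaches 119 mm to either side along y and 89 mm along x
- disc (a joint): height in m of the round white disc (diameter 80 mm) in mid-stage, which slides up and down in a stiff friction seat and stays where left. Its top stands (value - 0.0008) above the stage; 0 is its stop. Starts at 0.005 to 0.0075. About 14 N in all on it, the straightedge's weight included, drives it down: lay and rock with less than 8 N. Pressed down through the straightedge it ends level with the stage, near 0.001
- straightedge: loose steel bar 200 (x) x 30 (y) x 10 mm, flat underside, about 0.4 kg; on its middle an upright black handle rib 80 (x) x 14 (y) mm, from 10 to 44 mm above the underside. Origin at the centre of the underside, z up. Its bare ends (40 to 100 mm from the middle) are for pressing: on the proud disc it lies level, and about 4 N near an end tips that end down onto the stage (0.07 to 0.11 rad)
- rack: loose white tube rack with capped glass tubes, 190 x 60 x 82 mm high, origin at the centre of its underside; it stands on one side of the base and the straightedge lies on the other, either way round. Leave alone
- dish: closed flat glass dish, diameter 94 mm, 16 mm high, origin at the centre of its underside. Leave alone
- eyepiece: black microscope eyepiece standing upright, diameter 42 mm, 66 mm high, origin under its centre. Leave alone
- jar: small jar, diameter 56 mm, 75 mm high, origin under its centre. Leave alone
- bottle: bottle, diameter 60 mm, 140 mm high, origin under its centre. Leave alone
- slides: grey slide box 90 x 60 x 32 mm, origin under its centre. Leave alone
- beaker: glass beaker, diameter 70 mm, 85 mm high, origin under its centre. Leave alone
There are look-alikes about, which are no part of the job. Of the things that look like the straightedge, take the one that is farthest from the robot's base at the start.

How it is judged:
By the outcome, as a careful person would: the job done as asked, in the order asked, and still so for the second after the job is handed in, with the robot touching nothing.
It also fails if it takes over 62 s, if anything falls off the work surface, if the arm or the gripper's body presses on something with over 40 N, if the wrist force passes 120 N, or if a joint passes its speed limit or range.

ROBOT

A 6-joint arm with a two-finger parallel gripper is mounted at the origin on the work surface. World frame = base frame: x ahead of the robot, y to its left, z up, the work surface at z = 0. Lengths are in m, angles in rad, forces in N, time in s.
With the tool pointing down it reaches from about 0.225 to 0.875 m from the base axis. Payload 3.4 kg.
Tool frame: the origin (TCP) lies at the very end of the fingers, on their centre line; the grasp point (between the pads) lies 19 mm behind it; z points along the fingers, x is the direction in which the jaws open and shut, and the axes are right-handed (so a half turn about z gives the same grasp; the last joint's range is limited). The gripper opens to 85 mm and grips with 20 to 120 N. Pads are 22 mm wide; open, the fingers measure 114 mm over their backs; the gripper's body (76 mm by 85 mm) begins 54 mm behind the grasp point. The pads swing forward as they close: fully open they stand 13 mm farther back than shut.
Start: joints at [-0.121, 0.276, 1.505, -0, 1.361, -0.121], TCP at [0.575, -0, 0.206] pointing down, gripper open.
Joint ranges: [-2.89, 2.89], [-0.75, 2.08], [0.22, 2.7], [-1.18, 4.32], [0.11, 2.71], [-2.7, 2.7]. Speed limits (rad/s): [2.57, 2.57, 3.14, 3.14, 3.14, 3.14].

INTERFACE

Orientations are given as a unit quaternion [w, x, y, z].
In Python, from rig import manip gives the robot as it stands.
- The arm moves only by the tool send_rows, never from a script. Its argument "increments" is a list of rows, each a list of 5 numbers: the opening, from 0 (shut) to 1 (fully open), then the shift along the tool's x, y, z in m, then the turn about the tool's z in rad. A call has 1 to 8 rows; each row shifts and turns the commanded pose from where the row before left it, along the tool's axes as they then stand; what a row does not reach is not made up. A row lasts 1/8 s, in which the tool goes at most 62.5 mm and 10.7 degrees, less where a joint would pass 70% of its speed; a pose out of reach is approached as far as the arm can. A call is refused whole if a number of a shift passes 0.0625 or a number of a turn 0.188, either way. A call with a gripper value outside its range is refused whole. The fingers move at their own pace and stop on an object; "squeeze" is the grip in N (left out, the last holds). Time passes only in rows, so rows that do not move let the fingers close. It gives the time, the measured TCP pose, the force and the opening at its end, in the units of the state.
- manip.get_state(): the state, without advancing time (a new reading comes with each control period).
- manip.get_image(name): name is "scene" or "side" or "wrist"; returns the picture (400x640x3 uint8, red, green, blue); there is no depth.
- manip.calibration(name): a dict with "fx", "fy", "cx", "cy" (pixels), "camera_from_world" (4x4, takes a point from world to camera coordinates). Camera axes: x right, y up, looking along -z (the intrinsics and any distortion apply to the point x, -y, -z); pixel columns grow to the right and rows downward; lengths in m; the calibration is good to about 2 mm. A picture is of the moment at which its call begins: read the wrist's pose just before it. calibration takes no time and is no camera call; for the wrist camera it gives the pose at the moment of the call.
- manip.sign_off(): hands the job in, once; it reports no verdict.
The state is a dict: "clock": time; "qpos": joint angles; "qd": joint speeds; "effort": joint torques, N m; "position": TCP position; "ee_rot": TCP orientation; "contact_force": force on the tool from outside, world axes, zero at the start; "moment": the same for the moment, N m; "width": finger opening in m.
Only numpy, scipy, OpenCV 4.12 (cv2) and the standard library are available. Lean on these libraries where they do the work, as an engineer would, in place of code of your own. Each camera call takes 0.05 s, during which the arm holds its last target.

## Working session

There is one attempt and no reset: what is moved stays moved. The work goes in short steps, Python scripts to look and compute and a tool call to move; the robot and the scene stay as the last step left them, time stands still between calls to the robot, and variables do not carry over. Pictures are saved under pics/ and viewed, and the job is handed in when it is done.

Besides the shell and the picture viewer there is one more tool, called after "Call:" in YAML: its name, and indented under it one key for each argument. send_rows: Moves the arm, as the interface text tells. Its arguments: {"type":"object","properties":{"increments":{"type":"array","items":{"type":"array","items":{"type":"number"}}},"squeeze":{"type":"number"}},"required":["increments"]}

```bash
ls; mkdir -p pics; python3 - <<'E'
from rig import manip
import cv2
print(manip.get_state())
for n in ["scene","side","wrist"]:
    c=manip.calibration(n); print(n,{k:(v if not hasattr(v,'tolist') else v.tolist()) for k,v in c.items()})
    im=manip.get_image(n); cv2.imwrite(f"pics/{n}0.png",im[:,:,::-1])
E
```

```text
pics
{'clock': 0.0, 'qpos': array([-1.20982787e-01,  2.76570178e-01,  1.50613959e+00, -1.21604960e-05,
        1.36070170e+00, -1.20997226e-01]), 'qd': array([ 4.72359656e-04, -2.56108756e-04,  2.06562913e-03, -2.92110548e-05,
       -3.69482133e-04,  2.04536103e-03]), 'effort': array([ 6.20495921e-04, -4.16768074e+01, -2.45808578e+01, -1.52056768e-04,
        1.11346930e-02,  1.69860516e-05]), 'position': array([5.74418480e-01, 7.05351056e-05, 2.04951339e-01]), 'ee_rot': array([-1.03858970e-04,  9.99999586e-01,  8.49289243e-06, -9.03476412e-04]), 'contact_force': array([ 0.11035749, -0.59710731, -0.04293321]), 'moment': array([-0.07132926,  0.01232061, -0.04651131]), 'width': 0.08526354036598129}
scene {'fx': 435.40798319532223, 'fy': 435.40798319532223, 'cx': 315.4728472352701, 'cy': 202.02334183490598, 'camera_from_world': [[-0.6736487635216588, 0.7390231331952536, 0.006492457778913495, 0.3753329042265562], [-0.5705697819369866, -0.5256402775325136, 0.6309932032723663, 0.25664275970236544], [0.4697312714160298, 0.42136339095585046, 0.7757611909705636, -1.6632477634663896], [0.0, 0.0, 0.0, 1.0]]}
side {'fx': 431.71993100915967, 'fy': 431.71993100915967, 'cx': 321.41399364931686, 'cy': 202.14099592284197, 'camera_from_world': [[-0.9808149133164571, -0.19492298821653117, -0.002671044883354372, 0.4902169334224134], [0.12382589698633492, -0.6335336708950884, 0.7637422569674427, -0.10798550426469433], [-0.15056311982540876, 0.7487590510350655, 0.6455157863611917, -1.15328092665658], [0.0, 0.0, 0.0, 1.0]]}
wrist {'fx': 310.3416076174549, 'fy': 310.3416076174549, 'cx': 317.29013260557934, 'cy': 201.86171699430852, 'camera_from_world': [[0.9999986700880699, -0.0005009144631595825, -0.0015520653319167576, -0.5733716790973938], [-1.866379385049094e-05, 0.948086940695957, -0.3180112459229169, 0.04052653427504115], [0.0016307893048274093, 0.3180108519633942, 0.9480856704748586, -0.38106516920089595], [0.0, 0.0, 0.0, 1.0]]}
```

View pics/scene0.png

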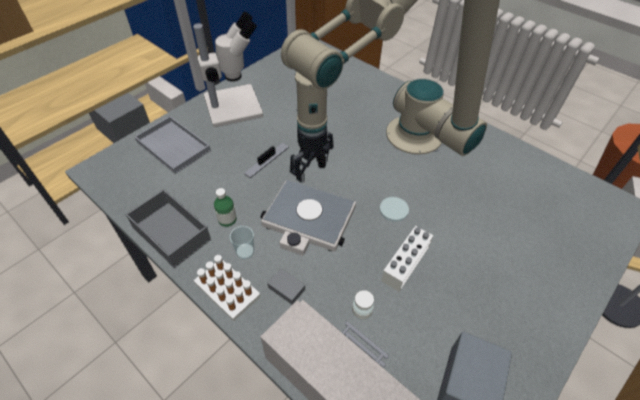

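View pics/side0.png

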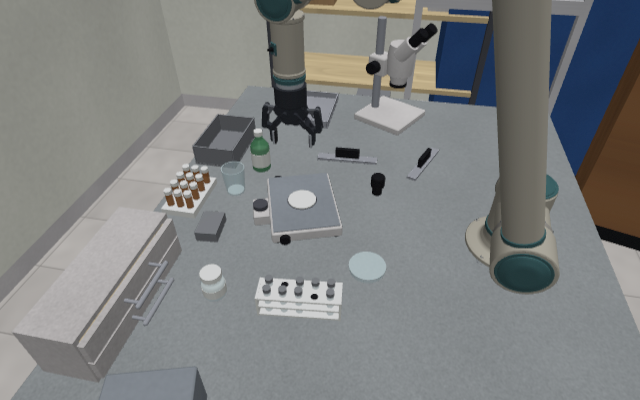

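View pics/wrist0.png

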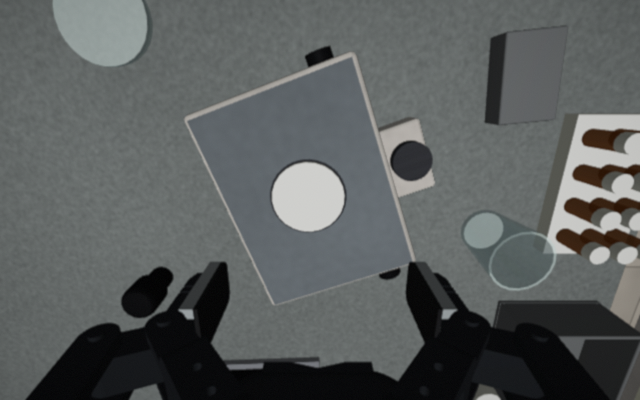

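```bash
cat > h.py <<'E'
import numpy as np, cv2
from rig import manip
def ray(c,u,v):
    M=np.array(c["camera_from_world"]); R=M[:3,:3]; o=-R.T@M[:3,3]
    d=R.T@np.array([(u-c["cx"])/c["fx"],-(v-c["cy"])/c["fy"],-1.0]); return o,d
def plane(c,u,v,z):
    o,d=ray(c,u,v); return o+d*(z-o[2])/d[2]
def proj(c,p):
    M=np.array(c["camera_from_world"]); q=M[:3,:3]@np.array(p)+M[:3,3]
    return c["cx"]+c["fx"]*q[0]/-q[2], c["cy"]-c["fy"]*q[1]/-q[2]
E
python3 - <<'E'
from h import *
s=manip.calibration("side"); w=manip.calibration("wrist"); sc=manip.calibration("scene")
print("A",plane(s,347,158,.01),"B",plane(s,423,164,.01),"sceneobj",plane(sc,267,161,.01))
for u,v in [(186,120),(354,54),(412,262),(275,303)]: print(plane(w,u,v,.045))
print(plane(w,308,197,.05), plane(s,302,199,.05))
im=cv2.imread("pics/side0.png"); 
cv2.imwrite("pics/side_c.png",cv2.resize(im[130:200,300:460],None,fx=5,fy=5,interpolation=cv2.INTER_CUBIC))
E
```

```text
A [ 0.47204962 -0.29879073  0.01      ] B [ 0.22256784 -0.31207673  0.01      ] sceneobj [ 0.48257135 -0.30252265  0.01      ]
[0.43890585 0.06089822 0.045     ]
[0.60895249 0.12236389 0.045     ]
[ 0.68652399 -0.10338735  0.045     ]
[ 0.52048355 -0.16139737  0.045     ]
[ 0.56340803 -0.02040939  0.05      ] [ 0.55841623 -0.01499735  0.05      ]
```

View pics/side_c.png

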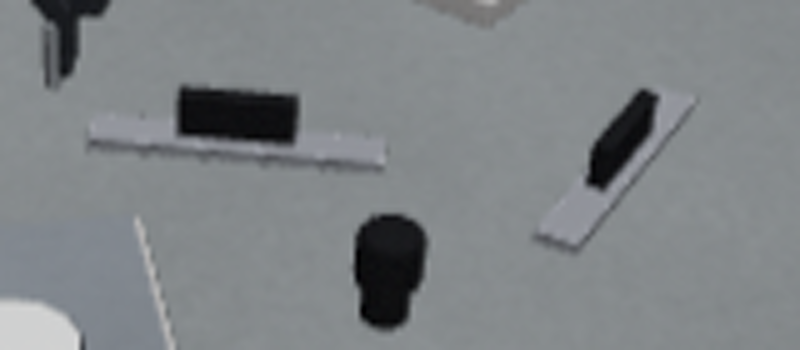

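Call:
send_rows:
  increments:
    - [1, -0.017, 0.06, 0, 0]
    - [1, -0.017, 0.06, 0, 0]
    - [1, -0.017, 0.06, 0, 0]
    - [1, -0.017, 0.06, 0, 0]
    - [1, -0.017, 0.06, 0, 0]
    - [1, -0.017, 0.06, 0, 0]
    - [1, 0, 0, 0, 0]
    - [1, 0, 0, 0, 0]

```text
clock: 1.15
position: [0.4727, -0.3596, 0.2053]
ee_rot: [-0.001, 1.0, -0.0, -0.0]
contact_force: [-0.8, 0.1, -0.4]
width: 0.0851
```

```bash
python3 - <<'E'
from h import *
import pickle
st=manip.get_state(); w=manip.calibration("wrist"); im=manip.get_image("wrist")
print(st["clock"],st["position"],st["ee_rot"])
pickle.dump((w,st,im),open("w1.pkl","wb")); cv2.imwrite("pics/w1.png",im[:,:,::-1])
for n in ["scene","side"]: cv2.imwrite(f"pics/{n}1.png",manip.get_image(n)[:,:,::-1])
E
```

```text
1.15 [ 0.47272453 -0.35957991  0.20527999] [-8.52509735e-04  9.99999482e-01 -4.97405314e-04 -2.48015042e-04]
```

View pics/w1.png

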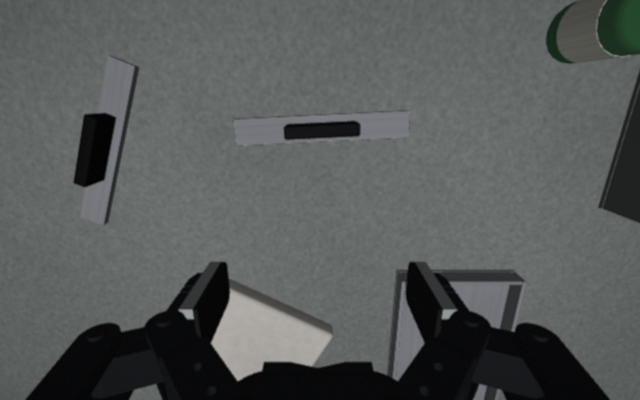

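View pics/side1.png

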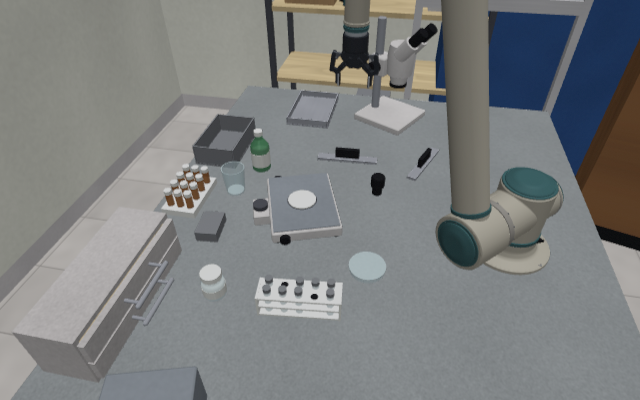

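```bash
python3 - <<'E'
from h import *
import pickle
w,st,im=pickle.load(open("w1.pkl","rb"))
cv2.imwrite("pics/w1c.png",cv2.resize(im[85:170,60:440,::-1],None,fx=2.1,fy=2.1,interpolation=cv2.INTER_CUBIC))
g=cv2.cvtColor(im,cv2.COLOR_RGB2GRAY).astype(int)
roi=np.zeros_like(g,bool); roi[95:160,215:430]=1
print(g[128,240:280:5], g[160,240:280:5])
m=(roi&((im[:,:,2].astype(int)-im[:,:,1]>4)&(g>115)|(g<50)&roi)).astype(np.uint8)
k=(roi&(g<50)).astype(np.uint8)
m=cv2.morphologyEx(m,cv2.MORPH_CLOSE,np.ones((5,5)))
for nm,mm,zs in (("bar",m,[.01]),("rib",k,[.044])):
    c=max(cv2.findContours(mm,0,2)[0],key=cv2.contourArea)
    bx=cv2.boxPoints(cv2.minAreaRect(c)); print(nm,bx.round(1).tolist())
    for z in zs:
        P=np.array([plane(w,*b,z)[:2] for b in bx]); print(P.round(4).tolist(),P.mean(0),[np.linalg.norm(P[i]-P[i-1]).round(4) for i in range(4)])
        d=P-P.mean(0); U,S,V=np.linalg.svd(d); print("yaw",np.arctan2(V[0,1],V[0,0]))
E
```

```text
[118 117 118 118 119 119 119 120] [104 104 106 107 104 108 103 106]
bar [[234.60000610351562, 119.5], [407.8999938964844, 111.4000015258789], [409.1000061035156, 136.39999389648438], [235.8000030517578, 144.5]]
[[0.3781, -0.3002], [0.574, -0.2916], [0.5778, -0.3193], [0.377, -0.3283]] [ 0.47673336 -0.30983265] [np.float64(0.0282), np.float64(0.1961), np.float64(0.028), np.float64(0.201)]
yaw 0.044394555160216176
rib [[283.6000061035156, 124.30000305175781], [358.79998779296875, 120.5999984741211], [359.5, 135.3000030517578], [284.29998779296875, 139.0]]
[[0.4371, -0.3028], [0.5147, -0.2993], [0.516, -0.3142], [0.4373, -0.3178]] [ 0.47627998 -0.30854928] [np.float64(0.015), np.float64(0.0777), np.float64(0.015), np.float64(0.0788)]
yaw 0.04564910455816625
```

View pics/w1c.png

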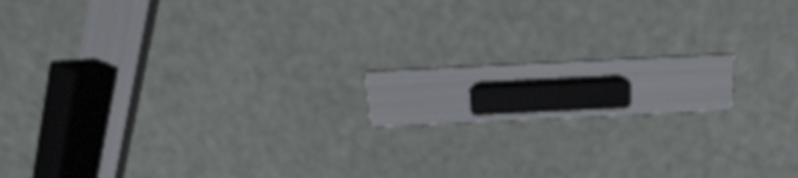

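Call:
send_rows:
  increments:
    - [1, 0.004, -0.05, 0.02, 0]
    - [1, 0, 0, 0.01, -0.18]
    - [1, 0, 0, 0.01, -0.18]
    - [1, 0, 0, 0.01, -0.18]
    - [1, 0, 0, 0.01, -0.18]
    - [1, 0, 0, 0.01, -0.18]
    - [1, 0, 0, 0.01, -0.18]
    - [1, 0, 0, 0.01, -0.18]

```text
clock: 2.3
position: [0.4776, -0.3084, 0.1158]
ee_rot: [0.0, 0.806, 0.593, 0.0]
contact_force: [0.3, -0.7, 0.2]
width: 0.0852
```

Call:
send_rows:
  increments:
    - [0.7, 0, 0, 0, -0.18]
    - [0.7, 0, 0, 0, -0.18]
    - [0.7, 0, 0, 0, 0]
    - [0.7, 0, 0, 0, 0]

```text
clock: 2.8
position: [0.4774, -0.3092, 0.116]
ee_rot: [0.0, 0.69, 0.724, 0.0]
contact_force: [-0.5, -0.3, 0.5]
width: 0.0603
```

```bash
cat >> h.py <<'E'
def yaw(st):
    w,x,y,z=st["ee_rot"]; 
    return np.arctan2(2*(x*y+w*z),1-2*(y*y+z*z))
def delta(target_xy,target_yaw=None):
    st=manip.get_state(); a=yaw(st); tx=np.array([np.cos(a),np.sin(a)]); ty=np.array([np.sin(a),-np.cos(a)])
    d=np.array(target_xy)-st["position"][:2]
    print("t",st["clock"],"pos",st["position"].round(4),"yaw",a.round(4),"F",st["contact_force"].round(2),"w",st["width"].round(4),"tool dx,dy",(d@tx).round(4),(d@ty).round(4), "turn", None if target_yaw is None else -(target_yaw-a))
    return st
E
python3 - <<'E'
from h import *
st=delta((.4765,-.3095),1.616)
im=manip.get_image("wrist"); cv2.imwrite("pics/w2.png",im[:,:,::-1])
E
```

```text
Traceback (most recent call last):
  File "h.py", line 17, in delta
    print("t",st["clock"],"pos",st["position"].round(4),"yaw",a.round(4),"F",st["contact_force"].round(2),"w",st["width"].round(4),"tool dx,dy",(d@tx).round(4),(d@ty).round(4), "turn", None if target_yaw is None else -(target_yaw-a))
                                                                                                              ^^^^^^^^^^^^^^^^^
AttributeError: 'float' object has no attribute 'round'
```

```bash
sed -i 's/st\["width"\].round(4)/round(float(st["width"]),4)/' h.py
python3 - <<'E'
from h import *
st=delta((.4765,-.3095),1.616)
im=manip.get_image("wrist"); cv2.imwrite("pics/w2.png",im[:,:,::-1])
E
```

```text
t 2.8 pos [ 0.4774 -0.3092  0.116 ] yaw 1.6189 F [-0.47 -0.32  0.49] w 0.0603 tool dx,dy -0.0002 -0.0009 turn 0.002854320292350554
```

View pics/w2.png

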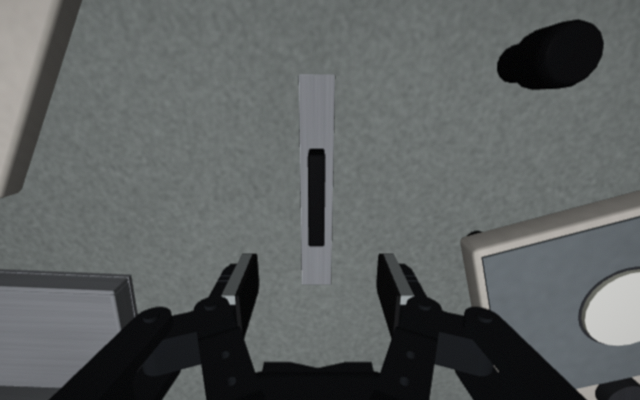

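```bash
python3 - <<'E'
from h import *
w=manip.calibration("wrist")
for u,v,z in [(317,155,.044),(317,246,.044),(316,74,.01),(316,284,.01)]: print(plane(w,u,v,z).round(4))
print(proj(w,[.4774,-.3092,.044]))
E
```

```text
[ 0.437 -0.311  0.044]
[ 0.5153 -0.3073  0.044 ]
[ 0.3765 -0.3147  0.01  ]
[ 0.5754 -0.3055  0.01  ]
(np.float64(316.8823803529128), np.float64(204.21015474451093))
```

Call:
send_rows:
  increments:
    - [0.7, 0, -0.001, 0.045, 0]
    - [0.7, 0, 0, 0.035, 0]
    - [0.7, 0, 0, 0.02, 0]
    - [0.7, 0, 0, 0, 0]
    - [0, 0, 0, 0, 0]
    - [0, 0, 0, 0, 0]
    - [0, 0, 0, 0, 0]
    - [0, 0, 0, 0, 0]
  squeeze: 40

```text
clock: 3.85
position: [0.4767, -0.3104, 0.017]
ee_rot: [0.001, 0.69, 0.724, 0.0]
contact_force: [-0.3, 2.4, 7.3]
width: 0.0112
```

Call:
send_rows:
  increments:
    - [0, 0, 0, 0, 0]
    - [0, 0, 0, 0, 0]

```text
clock: 4.1
position: [0.4767, -0.3105, 0.017]
ee_rot: [0.001, 0.69, 0.724, 0.0]
contact_force: [0.4, 0.9, 6.2]
width: 0.011
```

```bash
python3 - <<'E'
from h import *
st=delta((.4765,-.3095),1.616)
E
```

```text
t 4.1 pos [ 0.4767 -0.3105  0.017 ] yaw 1.6199 F [0.44 0.87 6.16] w 0.011 tool dx,dy 0.001 -0.0002 turn 0.0038550025945673916
```

Call:
send_rows:
  increments:
    - [0, 0, 0, -0.01, 0]
    - [0, 0, 0, -0.03, 0]
    - [0, 0, 0, -0.05, 0]
    - [0, 0, 0, -0.05, 0]
    - [0, 0, 0, -0.03, 0]
    - [0, 0, 0, 0, 0]
    - [0, 0, 0, 0, 0]

```text
clock: 4.97
position: [0.4748, -0.3091, 0.184]
ee_rot: [-0.002, 0.69, 0.724, -0.0]
contact_force: [-0.2, -0.3, -4.4]
width: 0.0111
```

```bash
python3 - <<'E'
from h import *
st=delta((.5636,-.0204),.35)
im=manip.get_image("wrist"); cv2.imwrite("pics/w3.png",im[:,:,::-1])
E
```

```text
t 4.975 pos [ 0.4748 -0.3091  0.184 ] yaw 1.62 F [-0.2  -0.29 -4.35] w 0.0111 tool dx,dy 0.284 0.1029 turn 1.2699884135984534
```

View pics/w3.png

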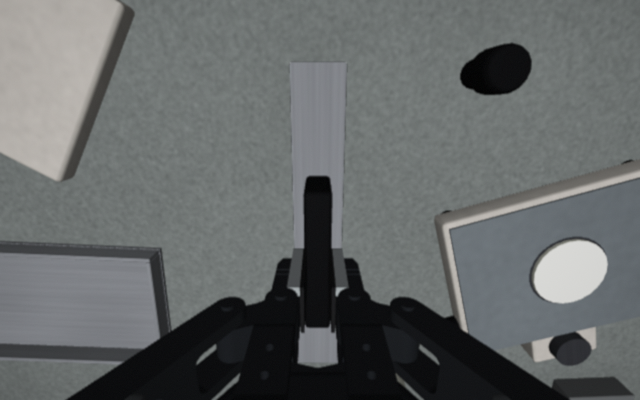

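Call:
send_rows:
  increments:
    - [0, 0.047, 0.017, 0, 0]
    - [0, 0.047, 0.017, 0, 0]
    - [0, 0.047, 0.017, 0, 0]
    - [0, 0.047, 0.017, 0, 0]
    - [0, 0.047, 0.017, 0, 0]
    - [0, 0.047, 0.017, 0, 0]
    - [0, 0, 0, 0, 0.15]
    - [0, 0, 0, 0, 0.16]

```text
clock: 6.02
position: [0.5628, -0.0222, 0.1833]
ee_rot: [-0.002, 0.794, 0.608, -0.002]
contact_force: [-0.0, -0.1, -4.1]
width: 0.011
```

Call:
send_rows:
  increments:
    - [0, 0, 0, 0, 0.16]
    - [0, 0, 0, 0, 0.16]
    - [0, 0, 0, 0, 0.16]
    - [0, 0, 0, 0, 0.16]
    - [0, 0, 0, 0, 0.16]
    - [0, 0, 0, 0, 0.16]
    - [0, 0, 0, 0, 0]
    - [0, 0, 0, 0, 0]

```text
clock: 7.02
position: [0.5634, -0.0233, 0.1846]
ee_rot: [-0.0, 0.985, 0.175, -0.001]
contact_force: [-0.5, -0.5, -2.4]
width: 0.011
```

```bash
python3 - <<'E'
from h import *
import pickle
st=delta((.5636,-.0204),.35)
w=manip.calibration("wrist")
im=manip.get_image("wrist"); cv2.imwrite("pics/w4.png",im[:,:,::-1]);pickle.dump((w,st,im),open("w4.pkl","wb"))
for n in ["scene","side"]: cv2.imwrite(f"pics/{n}4.png",manip.get_image(n)[:,:,::-1])
E
```

```text
t 7.025 pos [ 0.5634 -0.0233  0.1846] yaw 0.3522 F [-0.47 -0.53 -2.45] w 0.011 tool dx,dy 0.0012 -0.0027 turn 0.0022249793405056395
```

View pics/w4.png

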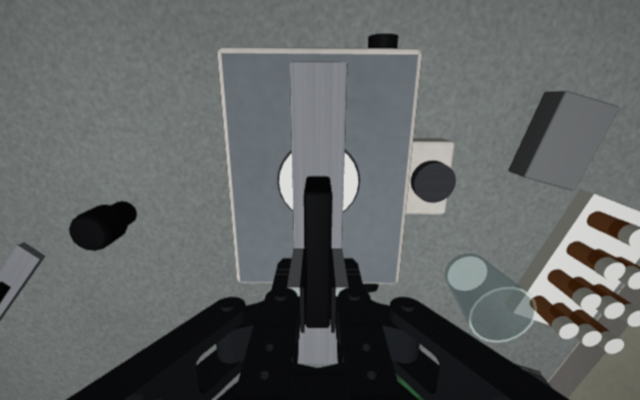

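View pics/side4.png

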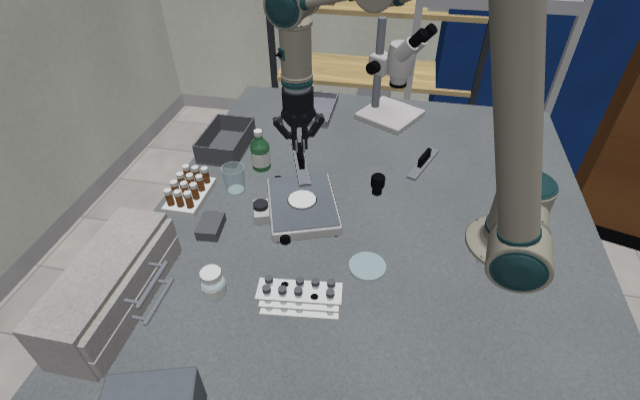

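```bash
python3 - <<'E'
from h import *
import pickle
w,st,im=pickle.load(open("w4.pkl","rb"))
cs=[(223,54),(417,54),(396,281),(242,281)]
P=np.array([plane(w,u,v,.045)[:2] for u,v in cs]); print(P.round(4), P.mean(0), [np.linalg.norm(P[i]-P[i-1]).round(4) for i in range(4)])
for a,b in((3,0),(2,1)): d=P[b]-P[a]; print("yaw y",np.arctan2(d[1],d[0])-np.pi/2)
for a,b in((0,1),(3,2)): d=P[b]-P[a]; print("yaw x",np.arctan2(d[1],d[0]))
print("disc mid",plane(w,318.5,182,.0515), np.linalg.norm(plane(w,278,182,.0515)-plane(w,359,182,.0515)))
z=st["position"][2]-.007
for u,v in [(291.5,63),(346.5,63),(298,365),(339,365)]: print(plane(w,u,v,z).round(4))
a=(plane(w,319,63,z)+plane(w,318.5,365,z))/2; print(a, "tcp",st["position"])
# gradient for grey mask check
print(im[150,225:320:6].tolist())
E
```

```text
[[ 0.4413  0.06  ]
 [ 0.6057  0.1202]
 [ 0.687  -0.1013]
 [ 0.5218 -0.1622]] [ 0.56395118 -0.02083888] [np.float64(0.2363), np.float64(0.1751), np.float64(0.236), np.float64(0.1762)]
yaw y 0.347365644251439
yaw y 0.351903304255341
yaw x 0.35147664430510855
yaw x 0.352935271274583
disc mid [ 0.56289245 -0.0206462   0.0515    ] 0.08122260266354486
[0.516  0.0655 0.1776]
[0.5428 0.0753 0.1776]
[ 0.5844 -0.1226  0.1776]
[ 0.6122 -0.1124  0.1776]
[ 0.5638532  -0.02353467  0.17763713] tcp [ 0.56343511 -0.02330559  0.18463713]
[[139, 140, 137], [104, 112, 116], [105, 112, 116], [102, 108, 113], [103, 110, 114], [103, 110, 115], [102, 110, 114], [104, 111, 116], [105, 113, 117], [104, 110, 115], [103, 109, 114], [95, 98, 103], [129, 132, 137], [126, 128, 134], [129, 131, 136], [128, 130, 135]]
```

Call:
send_rows:
  increments:
    - [0, 0.001, -0.003, 0.03, 0]
    - [0, 0, 0, 0.04, 0]
    - [0, 0, 0, 0.025, 0]
    - [0, 0, 0, 0.01, 0]
    - [0, 0, 0, 0, 0]
    - [0, 0, 0, 0, 0]

```text
clock: 7.92
position: [0.5651, -0.0204, 0.0821]
ee_rot: [0.0, 0.985, 0.174, 0.001]
contact_force: [-0.1, -0.4, -4.1]
width: 0.0114
```

```bash
python3 - <<'E'
from h import *
st=delta((.5637,-.0206),.3505)
im=manip.get_image("wrist"); cv2.imwrite("pics/w5.png",im[:,:,::-1])
E
```

```text
t 7.925 pos [ 0.5651 -0.0204  0.0821] yaw 0.3502 F [-0.1  -0.42 -4.07] w 0.0114 tool dx,dy -0.0014 -0.0003 turn -0.00030108402238693266
```

View pics/w5.png

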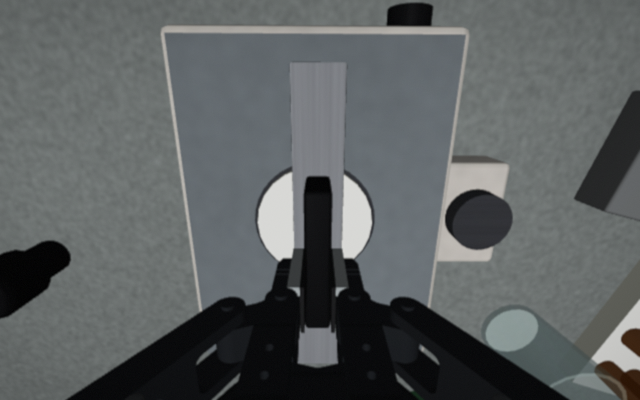

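Call:
send_rows:
  increments:
    - [0, -0.002, 0, 0.006, 0]
    - [0, 0, 0, 0.004, 0]
    - [0, 0, 0, 0.002, 0]
    - [0, 0, 0, 0, 0]

```text
clock: 8.48
position: [0.5619, -0.0209, 0.0686]
ee_rot: [-0.0, 0.985, 0.174, -0.0]
contact_force: [0.4, 0.2, -3.6]
width: 0.0109
```

Call:
send_rows:
  increments:
    - [0, 0, 0, 0.001, 0]
    - [0, 0, 0, 0, 0]

```text
clock: 8.72
position: [0.5621, -0.0209, 0.0679]
ee_rot: [0.0, 0.985, 0.174, 0.0]
contact_force: [-0.3, -1.3, -3.6]
width: 0.0109
```

Call:
send_rows:
  increments:
    - [0, 0.001, 0, 0.001, 0]
    - [0, 0, 0, 0, 0]

```text
clock: 8.98
position: [0.5632, -0.0205, 0.0668]
ee_rot: [0.0, 0.985, 0.174, 0.0]
contact_force: [0.4, -0.4, -2.9]
width: 0.0112
```

Call:
send_rows:
  increments:
    - [0, 0, 0, 0.001, 0]
    - [0, 0, 0, 0, 0]

```text
clock: 9.22
position: [0.5633, -0.0205, 0.0667]
ee_rot: [0.0, 0.985, 0.174, 0.001]
contact_force: [-0.3, 0.1, 5.0]
width: 0.011
```

Call:
send_rows:
  increments:
    - [0, 0, 0, -0.0006, 0]
    - [0, 0, 0, 0, 0]

```text
clock: 9.48
position: [0.5633, -0.0205, 0.0666]
ee_rot: [0.0, 0.985, 0.174, 0.0]
contact_force: [-0.1, 0.9, 1.7]
width: 0.0111
```

```bash
python3 - <<'E'
from h import *
st=delta((.5637,-.0206),.3505)
im=manip.get_image("wrist"); cv2.imwrite("pics/w6.png",im[:,:,::-1])
im=manip.get_image("side"); cv2.imwrite("pics/side6c.png",cv2.resize(im[130:250,230:370,::-1],None,fx=5,fy=5,interpolation=cv2.INTER_CUBIC))
E
```

```text
t 9.475 pos [ 0.5633 -0.0205  0.0666] yaw 0.35 F [-0.15  0.93  1.73] w 0.0111 tool dx,dy 0.0004 0.0002 turn -0.0004988501887446262
```

View pics/w6.png

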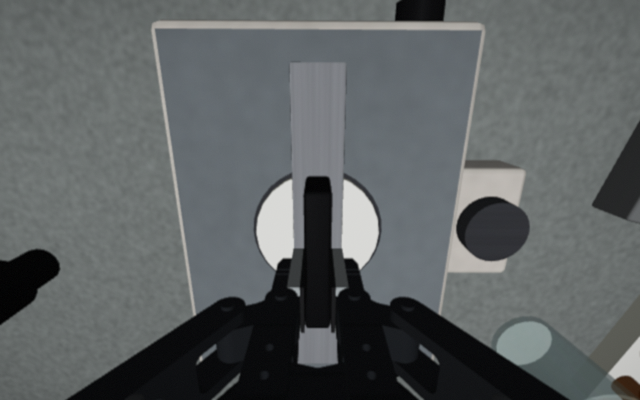

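View pics/side6c.png

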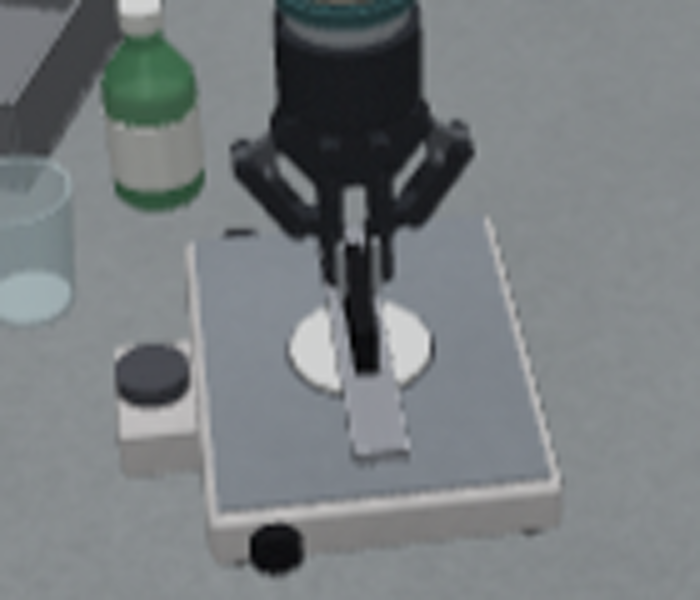

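Call:
send_rows:
  increments:
    - [0.2, 0, 0, 0, 0]
    - [0.35, 0, 0, 0, 0]
    - [0.5, 0, 0, 0, 0]
    - [0.5, 0, 0, 0, 0]
    - [0.5, 0, 0, -0.02, 0]
    - [0.5, 0, 0, -0.05, 0]
    - [0.5, 0, 0, -0.05, 0]
    - [0.5, 0, 0, 0, 0]

```text
clock: 10.58
position: [0.5661, -0.021, 0.1911]
ee_rot: [0.002, 0.985, 0.174, 0.005]
contact_force: [-0.0, 0.9, -0.3]
width: 0.0428
```

```bash
python3 - <<'E'
from h import *
import pickle
st=delta((.5637,-.0206),.3505)
w=manip.calibration("wrist")
im=manip.get_image("wrist"); cv2.imwrite("pics/w7.png",im[:,:,::-1]);pickle.dump((w,st,im),open("w7.pkl","wb"))
im=manip.get_image("side"); cv2.imwrite("pics/side7c.png",cv2.resize(im[130:250,230:370,::-1],None,fx=5,fy=5,interpolation=cv2.INTER_CUBIC))
E
```

```text
t 10.575 pos [ 0.5661 -0.021   0.1911] yaw 0.3501 F [-0.04  0.88 -0.34] w 0.0428 tool dx,dy -0.0021 -0.0012 turn -0.0004430806464612025
```

View pics/w7.png

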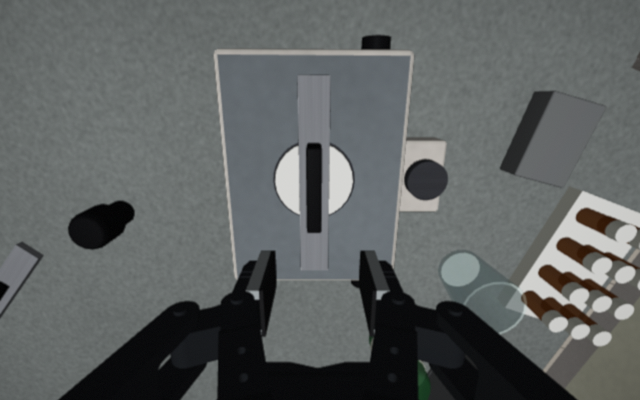

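View pics/side7c.png

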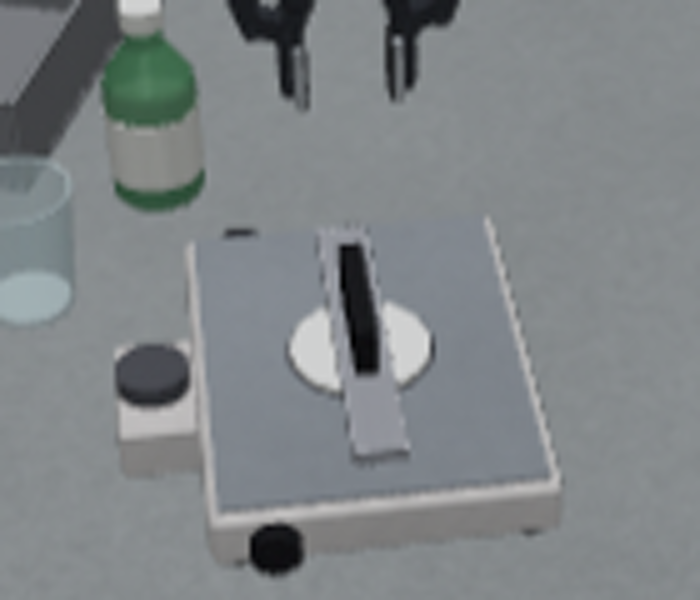

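```bash
python3 - <<'E'
from h import *
import pickle
w,st,im=pickle.load(open("w7.pkl","rb"))
z=.0607
a=plane(w,314,76,z);b=plane(w,314.5,270,z);print(a,b,(a+b)/2,np.linalg.norm(a-b)); d=a-b; print("bar yaw-90:",np.arctan2(d[1],d[0])-np.pi/2)
cs=[(217,54),(411,54),(394,280),(237,280)]
P=np.array([plane(w,u,v,.045)[:2] for u,v in cs]); print(P.mean(0))
print("disc",plane(w,314,179,.0505))
y=np.array([-np.sin(.35),np.cos(.35)]); c=((a+b)/2)[:2]
for s in (.085,-.085): print(s,c+s*y); delta(c+s*y)
E
```

```text
[0.52952881 0.07246316 0.0607    ] [ 0.59707972 -0.11320173  0.0607    ] [ 0.56330426 -0.02036929  0.0607    ] 0.19757169710820477
bar yaw-90: 0.3489441606325523
[ 0.56461119 -0.02160415]
disc [ 0.56253753 -0.01909051  0.0505    ]
0.085 [0.53415795 0.05947739]
t 10.675 pos [ 0.5629 -0.0206  0.1865] yaw 0.35 F [ 0.14 -0.81 -1.04] w 0.0425 tool dx,dy 0.0005 -0.085 turn None
-0.085 [ 0.59245058 -0.10021597]
t 10.675 pos [ 0.5629 -0.0206  0.1865] yaw 0.35 F [ 0.14 -0.81 -1.04] w 0.0425 tool dx,dy 0.0005 0.085 turn None
```

Call:
send_rows:
  increments:
    - [0, 0, -0.045, 0, 0]
    - [0, 0.0005, -0.04, 0.01, 0]
    - [0, 0, 0, 0.04, 0]
    - [0, 0, 0, 0.04, 0]
    - [0, 0, 0, 0.02, 0]
    - [0, 0, 0, 0.004, 0]
    - [0, 0, 0, 0, 0]
    - [0, 0, 0, 0, 0]

```text
clock: 11.68
position: [0.535, 0.0594, 0.0732]
ee_rot: [0.0, 0.985, 0.174, 0.001]
contact_force: [0.4, 0.0, -0.2]
width: 0.0004
```

Call:
send_rows:
  increments:
    - [0, 0, 0, 0.002, 0]
    - [0, 0, 0, 0.001, 0]
    - [0, 0, 0, 0, 0]

```text
clock: 12.05
position: [0.5343, 0.0594, 0.0696]
ee_rot: [0.0, 0.985, 0.174, 0.0]
contact_force: [0.6, 0.1, 0.1]
width: 0.0001
```

Call:
send_rows:
  increments:
    - [0, 0, 0, 0.005, 0]
    - [0, 0, 0, 0.002, 0]
    - [0, 0, 0, 0.001, 0]
    - [0, 0, 0, 0, 0]

```text
clock: 12.55
position: [0.5343, 0.0595, 0.0613]
ee_rot: [-0.0, 0.985, 0.174, -0.0]
contact_force: [0.4, 0.5, 0.7]
width: 0.0001
```

Call:
send_rows:
  increments:
    - [0, 0, 0, 0.001, 0]
    - [0, 0, 0, 0.001, 0]
    - [0, 0, 0, 0, 0]

```text
clock: 12.92
position: [0.5343, 0.0594, 0.0594]
ee_rot: [0.0, 0.985, 0.174, -0.0]
contact_force: [0.9, -0.5, -0.2]
width: -0.0001
```

Call:
send_rows:
  increments:
    - [0, 0, 0, 0.001, 0]
    - [0, 0, 0, 0, 0]

```text
clock: 13.18
position: [0.5343, 0.0594, 0.0583]
ee_rot: [-0.0, 0.985, 0.174, -0.0]
contact_force: [0.8, 0.5, 0.3]
width: -0.0002
```

Call:
send_rows:
  increments:
    - [0, 0, 0, 0.001, 0]
    - [0, 0, 0, 0, 0]

```text
clock: 13.42
position: [0.5343, 0.0595, 0.0573]
ee_rot: [-0.0, 0.985, 0.174, -0.0]
contact_force: [-0.2, -0.5, 0.6]
width: -0.0004
```

```bash
python3 - <<'E'
from h import *
st=delta((.5637,-.0206),.3505)
im=manip.get_image("wrist"); cv2.imwrite("pics/w8.png",im[:,:,::-1])
im=manip.get_image("side"); cv2.imwrite("pics/side8c.png",cv2.resize(im[130:250,230:370,::-1],None,fx=5,fy=5,interpolation=cv2.INTER_CUBIC))
E
```

```text
t 13.425 pos [0.5343 0.0595 0.0573] yaw 0.3501 F [-0.17 -0.52  0.63] w -0.0004 tool dx,dy 0.0002 0.0853 turn -0.0004486411161833681
```

View pics/side8c.png

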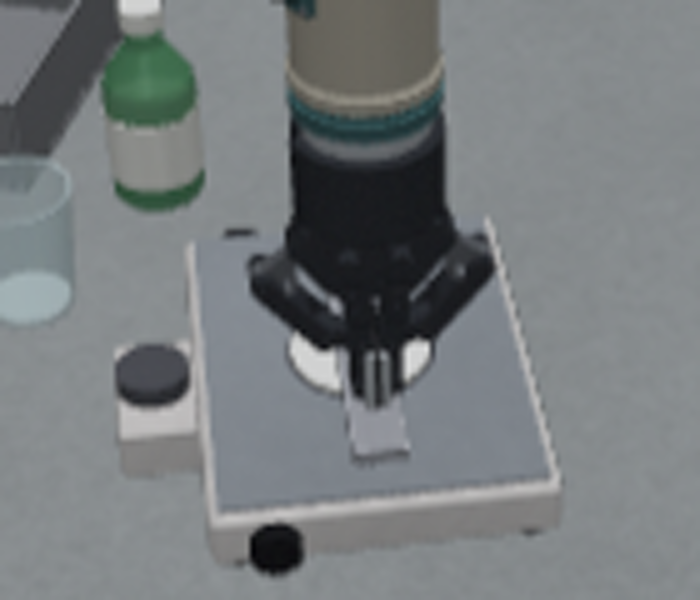

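View pics/w8.png

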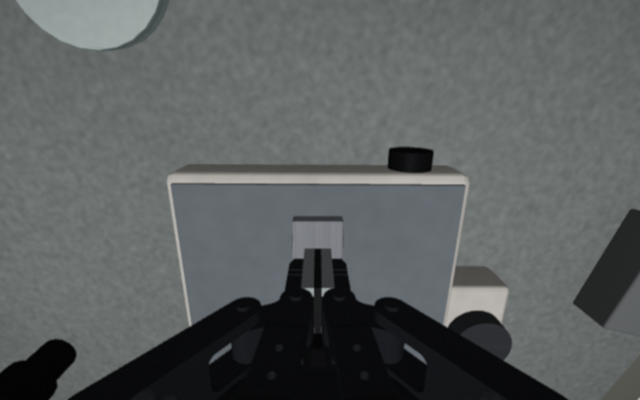

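Call:
send_rows:
  increments:
    - [0, 0, 0, 0.001, 0]
    - [0, 0, 0, 0, 0]

```text
clock: 13.78
position: [0.5343, 0.0594, 0.0563]
ee_rot: [0.0, 0.985, 0.174, -0.0]
contact_force: [-0.2, 0.9, 0.0]
width: -0.0002
```

Call:
send_rows:
  increments:
    - [0, 0, 0, 0.001, 0]
    - [0, 0, 0, 0, 0]

```text
clock: 14.02
position: [0.5343, 0.0594, 0.0553]
ee_rot: [-0.0, 0.985, 0.174, -0.0]
contact_force: [0.3, 0.2, 0.5]
width: 0.0001
```

```bash
python3 - <<'E'
from h import *
w=manip.calibration("wrist"); 
print(plane(w,318,218,.0597), proj(w,manip.get_state()["position"]))
E
```

```text
[0.52796497 0.07633253 0.0597    ] (np.float64(318.2003113746315), np.float64(243.35174819639468))
```

Call:
send_rows:
  increments:
    - [0, 0, 0, 0.001, 0]
    - [0, 0, 0, 0, 0]

```text
clock: 14.28
position: [0.5343, 0.0595, 0.0543]
ee_rot: [-0.0, 0.985, 0.174, -0.0]
contact_force: [0.3, 0.3, 0.2]
width: -0.0
```

```bash
python3 - <<'E'
from h import *
for n,(a,b,c,d) in {"side":(170,240,260,350),"scene":(160,250,250,370)}.items():
    im=manip.get_image(n); cv2.imwrite(f"pics/{n}9c.png",cv2.resize(im[a:b,c:d,::-1],None,fx=6,fy=6,interpolation=cv2.INTER_CUBIC))
E
```

```text
(no output)
```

View pics/side9c.png

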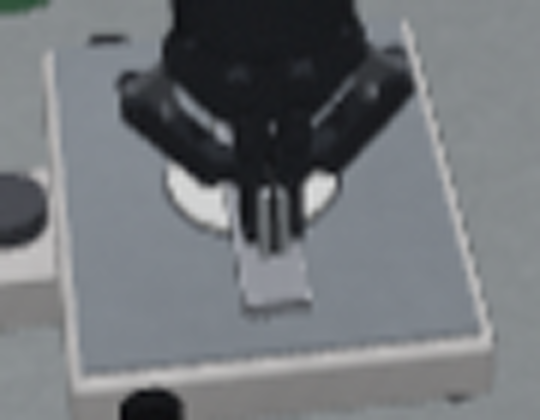

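View pics/scene9c.png

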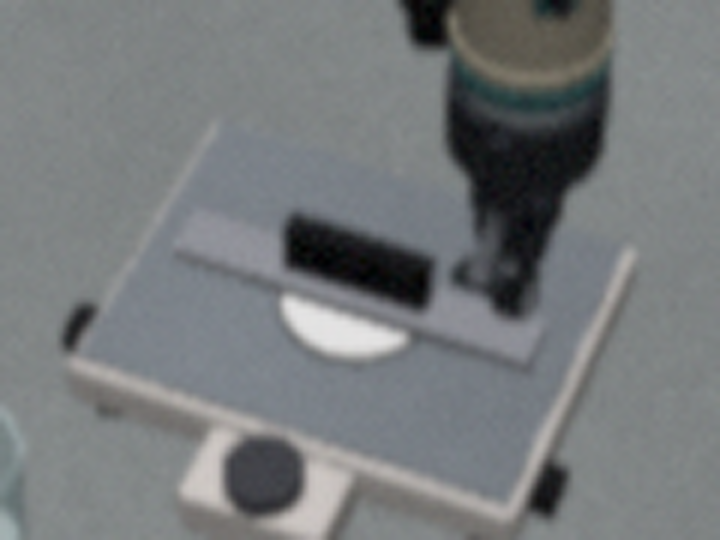

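```bash
python3 - <<'E'
from h import *
w=manip.calibration("wrist"); p=manip.get_state()["position"]
y=np.array([-np.sin(.35),np.cos(.35),0])
for dy in (0,.011):
  for dz in (0,.005,.01,.015,.02): print(dy,dz,proj(w,p+dy*y+[0,0,dz]))
for z in (.055,.0597): print(z,proj(w,[.5633-.1*np.sin(.35),-.0204+.1*np.cos(.35),z]))
im=manip.get_image("wrist"); cv2.imwrite("pics/w10.png",cv2.resize(im[190:330,230:410,::-1],None,fx=4,fy=4,interpolation=cv2.INTER_CUBIC))
E
```

```text
0 0 (np.float64(318.2025684071705), np.float64(243.34581718216523))
0 0.005 (np.float64(318.22734398576466), np.float64(247.1596534866913))
0 0.01 (np.float64(318.25345177453397), np.float64(251.17856397392956))
0 0.015 (np.float64(318.2810021938048), np.float64(255.4195462307085))
0 0.02 (np.float64(318.31011821355685), np.float64(259.9015296787128))
0.011 0 (np.float64(318.21071978570995), np.float64(226.38849906030495))
0.011 0.005 (np.float64(318.23620151241585), np.float64(229.82481173900828))
0.011 0.01 (np.float64(318.26308117788983), np.float64(233.4496420471657))
0.011 0.015 (np.float64(318.29147706393434), np.float64(237.27894075849062))
0.011 0.02 (np.float64(318.32152118363933), np.float64(241.33051036578763))
0.055 (np.float64(317.90741696894435), np.float64(220.35329963972924))
0.0597 (np.float64(317.9239022505269), np.float64(223.45913226353042))
```

View pics/w10.png

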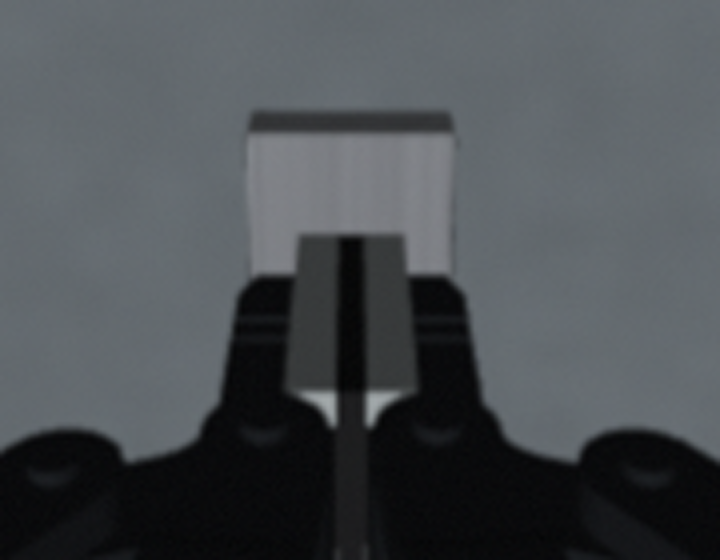

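Call:
send_rows:
  increments:
    - [0, 0, 0, 0.001, 0]
    - [0, 0, 0, 0, 0]

```text
clock: 14.68
position: [0.5343, 0.0594, 0.0533]
ee_rot: [0.0, 0.985, 0.174, -0.0]
contact_force: [0.0, -0.2, -0.5]
width: 0.0002
```

Call:
send_rows:
  increments:
    - [0, 0, 0, 0.001, 0]
    - [0, 0, 0, 0, 0]

```text
clock: 14.92
position: [0.5343, 0.0595, 0.0523]
ee_rot: [-0.0, 0.985, 0.174, -0.0]
contact_force: [-0.1, -0.1, 0.2]
width: 0.0003
```

Call:
send_rows:
  increments:
    - [0, 0, 0, 0.001, 0]
    - [0, 0, 0, 0, 0]

```text
clock: 15.18
position: [0.5343, 0.0595, 0.0514]
ee_rot: [-0.0, 0.985, 0.174, -0.0]
contact_force: [0.1, 0.4, 0.5]
width: 0.0001
```

```bash
python3 - <<'E'
from h import *
im=manip.get_image("wrist"); cv2.imwrite("pics/w11.png",cv2.resize(im[190:330,230:410,::-1],None,fx=4,fy=4,interpolation=cv2.INTER_CUBIC))
im=manip.get_image("scene"); cv2.imwrite("pics/scene11.png",cv2.resize(im[160:250,250:370,::-1],None,fx=6,fy=6,interpolation=cv2.INTER_CUBIC))
E
```

```text
(no output)
```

View pics/w11.png

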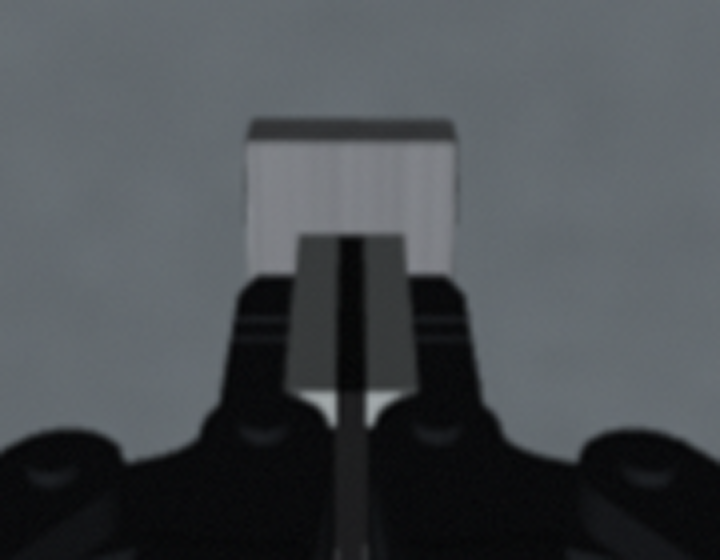

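View pics/scene11.png

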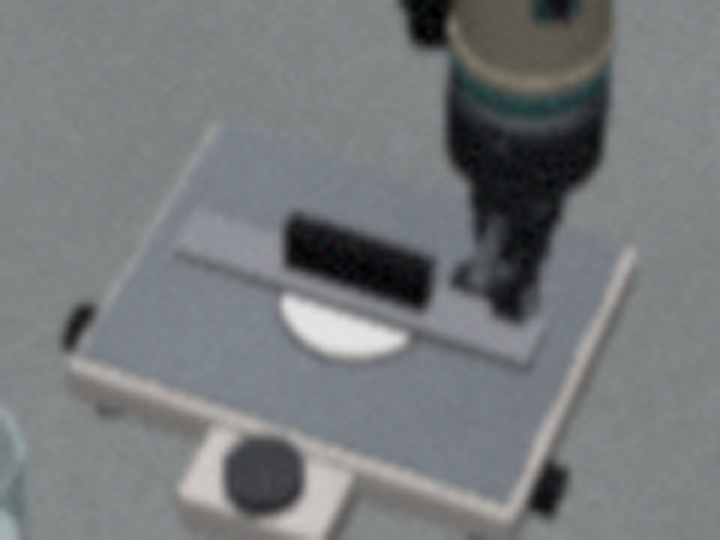

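Call:
send_rows:
  increments:
    - [0, 0, 0, 0.001, 0]
    - [0, 0, 0, 0.001, 0]
    - [0, 0, 0, 0, 0]

```text
clock: 15.65
position: [0.5343, 0.0595, 0.0493]
ee_rot: [-0.0, 0.985, 0.174, -0.0]
contact_force: [0.4, -0.1, 0.3]
width: -0.0001
```

Call:
send_rows:
  increments:
    - [0, 0, 0, 0.001, 0]
    - [0, 0, 0, 0.001, 0]
    - [0, 0, 0, 0, 0]

```text
clock: 16.02
position: [0.5342, 0.0594, 0.0473]
ee_rot: [-0.0, 0.985, 0.174, -0.0]
contact_force: [0.8, -0.1, -0.3]
width: 0.0001
```

```bash
python3 - <<'E'
from h import *
s=manip.calibration("side"); c=manip.calibration("scene")
o1,d1=ray(s,304.7,211.7); o2,d2=ray(c,335.8,212.5)
A=np.stack([d1,-d2],1); t=np.linalg.lstsq(A,o2-o1,rcond=None)[0]; print(o1+d1*t[0],o2+d2*t[1])
for z in (.0543,.06,.07,.08): print(z,proj(s,[.5343,.0595,z]),proj(c,[.5343,.0595,z]))
y=np.array([-np.sin(.35),np.cos(.35)])
for n in ("side","scene"):
    im=manip.get_image(n); k=manip.calibration(n); u,v=map(int,proj(k,[.5343,.0595,.055]))
    cv2.imwrite(f"pics/{n}12.png",cv2.resize(im[v-40:v+20,u-40:u+40,::-1],None,fx=9,fy=9,interpolation=cv2.INTER_CUBIC)); print(n,u-40,v-40)
E
```

```text
[0.5324571  0.06124792 0.07280134] [0.53180638 0.0603134  0.07364484]
0.0543 (np.float64(304.36572206534436), np.float64(216.37401791963367)) (np.float64(334.80672245530576), np.float64(216.663022534043))
0.06 (np.float64(304.305483611877), np.float64(214.7858927669123)) (np.float64(334.88250969096794), np.float64(215.54320995103848))
0.07 (np.float64(304.19886588268247), np.float64(211.9750254933764)) (np.float64(335.01668468748124), np.float64(213.56067492244895))
0.08 (np.float64(304.0910381078171), np.float64(209.13225660459094)) (np.float64(335.1524306559133), np.float64(211.55492761930222))
side 264 176
scene 294 176
```

View pics/side12.png

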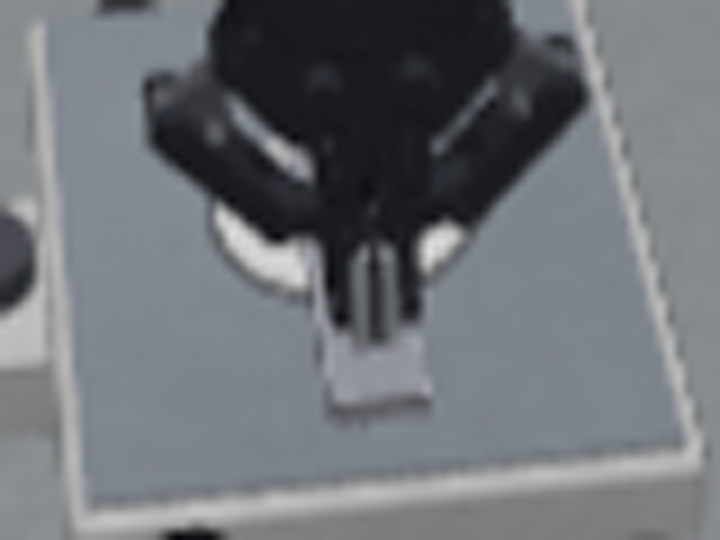

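View pics/scene12.png

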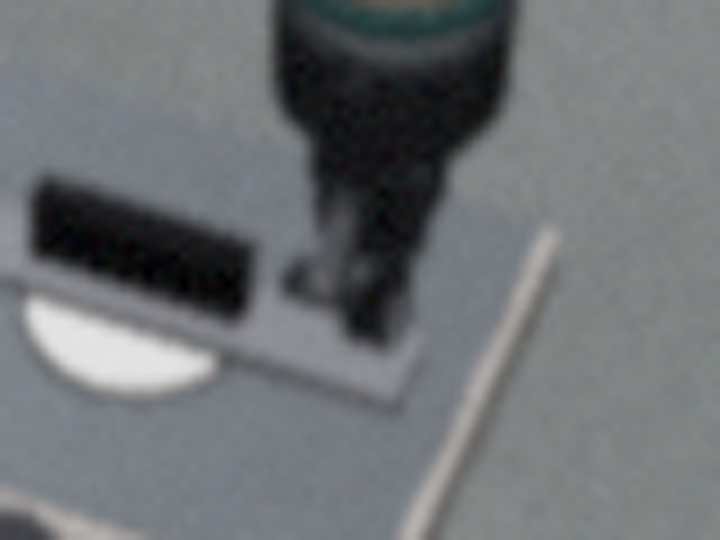

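Call:
send_rows:
  increments:
    - [0, 0, 0, 0.001, 0]
    - [0, 0, 0, 0.001, 0]
    - [0, 0, 0, 0, 0]

```text
clock: 16.5
position: [0.5342, 0.0594, 0.0453]
ee_rot: [0.0, 0.985, 0.174, -0.0]
contact_force: [-0.3, -0.1, -0.0]
width: 0.0002
```

Call:
send_rows:
  increments:
    - [0, 0, 0, 0.001, 0]
    - [0, 0, 0, 0.001, 0]
    - [0, 0, 0, 0, 0]

```text
clock: 16.88
position: [0.5342, 0.0595, 0.0433]
ee_rot: [-0.0, 0.985, 0.174, -0.0]
contact_force: [-0.4, -0.5, -0.2]
width: 0.0001
```

Call:
send_rows:
  increments:
    - [0, 0, 0, 0.001, 0]
    - [0, 0, 0, 0, 0]

```text
clock: 17.12
position: [0.5343, 0.0594, 0.0423]
ee_rot: [0.0, 0.985, 0.174, -0.0]
contact_force: [0.8, 0.1, -0.9]
width: -0.0004
```

Call:
send_rows:
  increments:
    - [0, 0, 0, 0.001, 0]
    - [0, 0, 0, 0, 0]

```text
clock: 17.38
position: [0.5343, 0.0595, 0.0413]
ee_rot: [0.0, 0.985, 0.174, -0.0]
contact_force: [-0.2, 0.1, 0.7]
width: -0.0001
```

Call:
send_rows:
  increments:
    - [0, 0, 0, 0.001, 0]
    - [0, 0, 0, 0, 0]

```text
clock: 17.62
position: [0.5343, 0.0594, 0.0403]
ee_rot: [-0.0, 0.985, 0.174, -0.0]
contact_force: [-0.1, 0.4, 0.4]
width: 0.0002
```

Call:
send_rows:
  increments:
    - [0, 0, 0, 0.001, 0]
    - [0, 0, 0, 0, 0]

```text
clock: 17.88
position: [0.5343, 0.0595, 0.0393]
ee_rot: [-0.0, 0.985, 0.174, -0.0]
contact_force: [-0.5, -0.3, -0.2]
width: 0.0001
```

```bash
python3 - <<'E'
from h import *
w=manip.calibration("wrist"); p=manip.get_state()["position"]; print(p)
for z in (.0497,.0597): print(z,proj(w,[.5633-.1*np.sin(.35),-.0204+.1*np.cos(.35),z]))
im=manip.get_image("wrist"); cv2.imwrite("pics/w13.png",cv2.resize(im[190:330,230:410,::-1],None,fx=4,fy=4,interpolation=cv2.INTER_CUBIC))
E
```

```text
[0.5342926  0.05945681 0.03933776]
0.0497 (np.float64(318.05424063447276), np.float64(227.02760564385719))
0.0597 (np.float64(318.09831073824284), np.float64(234.60953122020734))
```

View pics/w13.png

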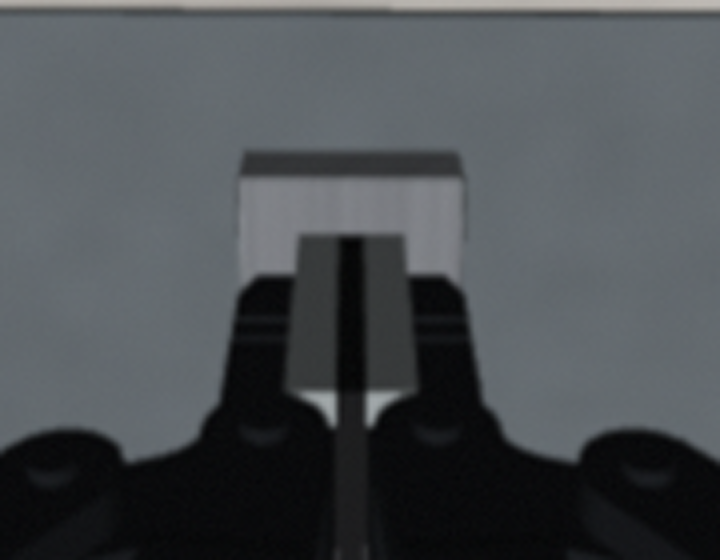

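Call:
send_rows:
  increments:
    - [0, 0, 0, 0.001, 0]
    - [0, 0, 0, 0.001, 0]
    - [0, 0, 0, 0, 0]

```text
clock: 18.3
position: [0.5342, 0.0594, 0.0373]
ee_rot: [-0.0, 0.985, 0.174, -0.0]
contact_force: [0.1, -0.1, 0.4]
width: 0.0002
```

Call:
send_rows:
  increments:
    - [0, 0, 0, 0.001, 0]
    - [0, 0, 0, 0.001, 0]
    - [0, 0, 0, 0, 0]

```text
clock: 18.68
position: [0.5342, 0.0595, 0.0353]
ee_rot: [-0.0, 0.985, 0.174, -0.0]
contact_force: [0.5, -0.2, -0.0]
width: -0.0001
```

Call:
send_rows:
  increments:
    - [0, 0, 0, 0.001, 0]
    - [0, 0, 0, 0, 0]

```text
clock: 18.92
position: [0.5343, 0.0595, 0.0343]
ee_rot: [-0.0, 0.985, 0.174, -0.0]
contact_force: [0.2, 0.1, 0.2]
width: -0.0001
```

```bash
python3 - <<'E'
from h import *
w=manip.calibration("wrist"); p=manip.get_state()["position"]; print(p, manip.get_state()["qpos"])
for z in (.0497,.0597): print(z,proj(w,[.5633-.1*np.sin(.35),-.0204+.1*np.cos(.35),z]))
im=manip.get_image("wrist"); cv2.imwrite("pics/w14.png",im[:,:,::-1])
for n in ("side","scene"):
    im=manip.get_image(n); k=manip.calibration(n); u,v=map(int,proj(k,[.5343,.0595,.055]))
    cv2.imwrite(f"pics/{n}14.png",cv2.resize(im[v-40:v+20,u-40:u+40,::-1],None,fx=9,fy=9,interpolation=cv2.INTER_CUBIC))
E
```

```text
[0.53427623 0.05945684 0.03434781] [-1.86279682e-02  3.74088553e-01  1.83233276e+00 -4.99083272e-06
  9.35255519e-01 -3.68668607e-01]
0.0497 (np.float64(318.0580824486814), np.float64(230.69684787716025))
0.0597 (np.float64(318.10415984589514), np.float64(238.72904288456243))
```

View pics/w14.png

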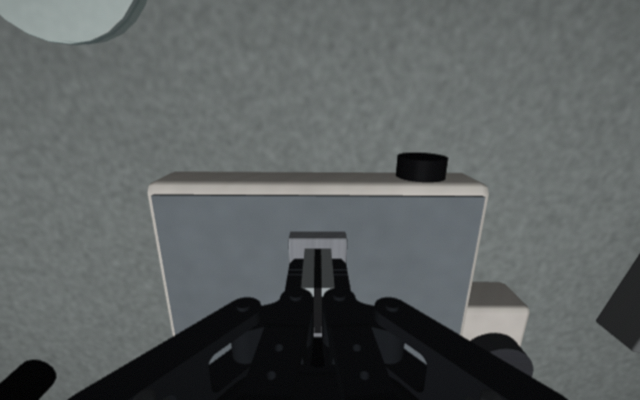

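View pics/scene14.png

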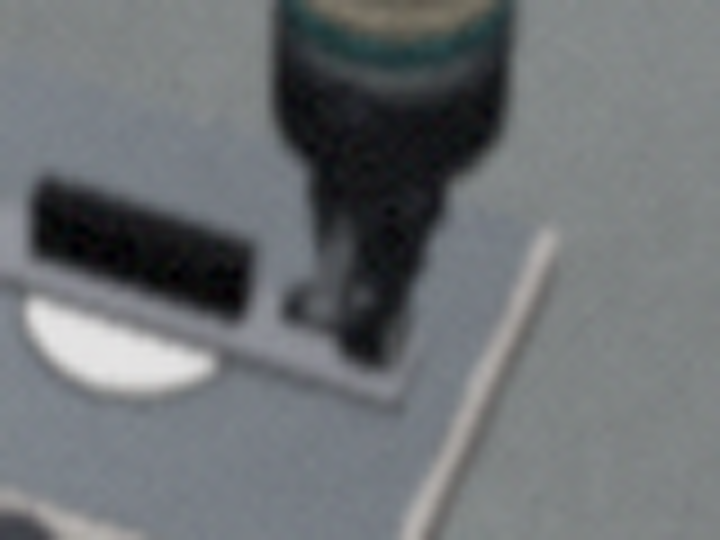

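View pics/side14.png

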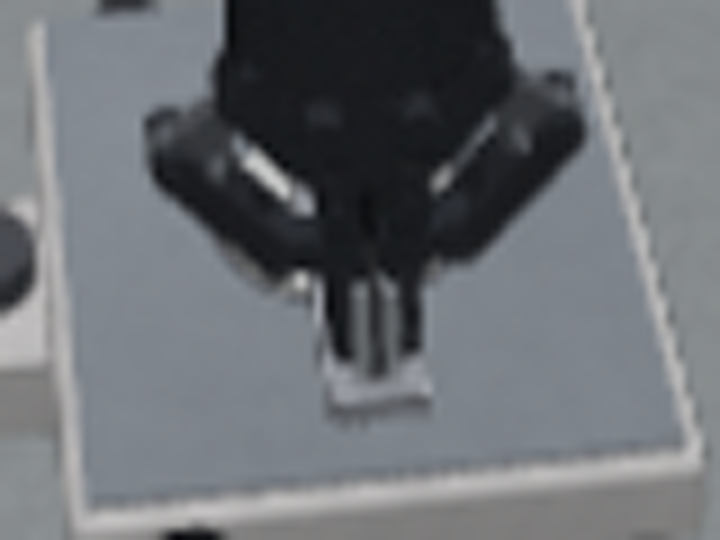

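Call:
send_rows:
  increments:
    - [0, 0, 0, 0.001, 0]
    - [0, 0, 0, 0, 0]

```text
clock: 19.32
position: [0.5345, 0.0595, 0.0337]
ee_rot: [-0.0, 0.985, 0.174, 0.0]
contact_force: [-0.9, 0.8, 3.0]
width: -0.0001
```

Call:
send_rows:
  increments:
    - [0, 0, 0, 0.001, 0]
    - [0, 0, 0, 0, 0]

```text
clock: 19.58
position: [0.5344, 0.0597, 0.0326]
ee_rot: [-0.0, 0.985, 0.174, 0.0]
contact_force: [-0.2, 1.0, 4.3]
width: -0.0004
```

Call:
send_rows:
  increments:
    - [0, 0, 0, 0.001, 0]
    - [0, 0, 0, 0, 0]

```text
clock: 19.82
position: [0.5343, 0.0598, 0.0314]
ee_rot: [-0.0, 0.985, 0.174, 0.0]
contact_force: [-0.0, 2.9, 3.9]
width: -0.0002
```

Call:
send_rows:
  increments:
    - [0, 0, 0, 0.001, 0]
    - [0, 0, 0, 0, 0]

```text
clock: 20.08
position: [0.5343, 0.0599, 0.0308]
ee_rot: [-0.0, 0.985, 0.174, 0.0]
contact_force: [-1.1, 3.5, 6.2]
width: 0.0
```

Call:
send_rows:
  increments:
    - [0, 0, 0, 0.001, 0]
    - [0, 0, 0, 0, 0]

```text
clock: 20.32
position: [0.5344, 0.0599, 0.0307]
ee_rot: [-0.0, 0.985, 0.174, 0.0]
contact_force: [-2.0, 3.6, 11.3]
width: -0.0
```

```bash
python3 - <<'E'
from h import *
w=manip.calibration("wrist"); st=manip.get_state(); print(st["position"], st["contact_force"])
for z in (.045,.0497,.055,.0597): print(z,proj(w,[.5633-.1*np.sin(.35),-.0204+.1*np.cos(.35),z]))
im=manip.get_image("wrist"); cv2.imwrite("pics/w15.png",cv2.resize(im[190:330,230:410,::-1],None,fx=4,fy=4,interpolation=cv2.INTER_CUBIC))
im=manip.get_image("scene"); cv2.imwrite("pics/scene15.png",cv2.resize(im[160:250,250:370,::-1],None,fx=6,fy=6,interpolation=cv2.INTER_CUBIC))
E
```

```text
[0.5344006  0.05990491 0.03066134] [-1.98309162  3.63151084 11.32848031]
0.045 (np.float64(317.574357360553), np.float64(230.55017355907796))
0.0497 (np.float64(317.5901991077103), np.float64(234.1763880809101))
0.055 (np.float64(317.6091346347348), np.float64(238.5107763521879))
0.0597 (np.float64(317.6269628517156), np.float64(242.5916986565347))
```

View pics/w15.png

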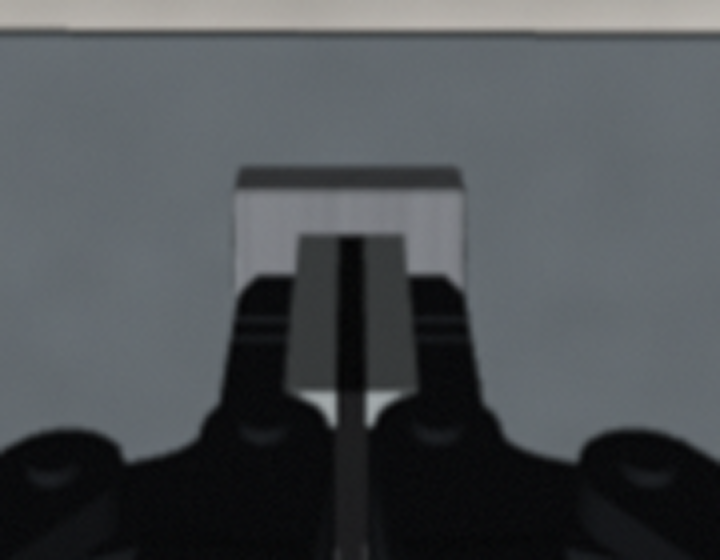

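View pics/scene15.png

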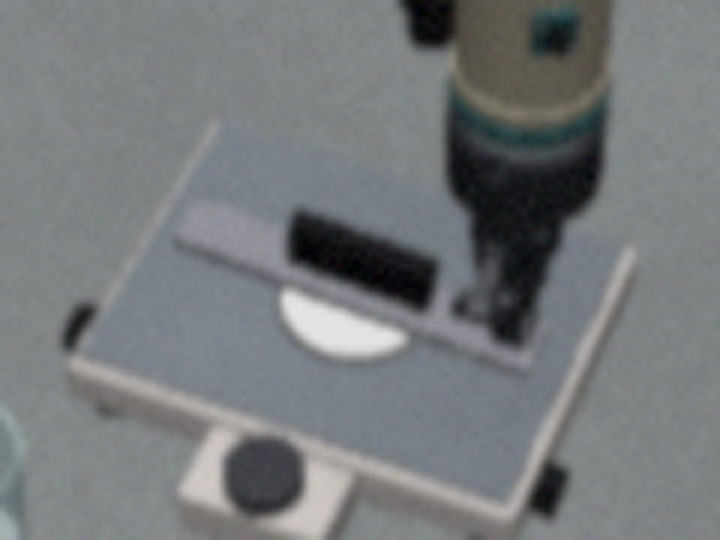

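Call:
send_rows:
  increments:
    - [0, 0, 0, -0.004, 0]
    - [0, 0, 0, -0.006, 0]
    - [0, 0, 0, -0.03, 0]
    - [0, 0, 0, -0.03, 0]
    - [0, 0, 0.04, 0, 0]
    - [0, 0, 0.05, 0, 0]
    - [0, 0, 0.05, 0, 0]
    - [0, 0, 0.03, 0, 0]

```text
clock: 21.42
position: [0.5932, -0.1032, 0.099]
ee_rot: [0.001, 0.985, 0.173, -0.0]
contact_force: [0.9, -0.0, -0.2]
width: -0.0001
```

```bash
python3 - <<'E'
from h import *
delta([ 0.59245,-0.10022],.35)
im=manip.get_image("scene"); cv2.imwrite("pics/scene16.png",cv2.resize(im[160:250,250:370,::-1],None,fx=6,fy=6,interpolation=cv2.INTER_CUBIC))
E
```

```text
t 21.425 pos [ 0.5932 -0.1032  0.099 ] yaw 0.3486 F [ 0.92 -0.04 -0.23] w -0.0001 tool dx,dy 0.0003 -0.0031 turn -0.0013949801554988261
```

View pics/scene16.png

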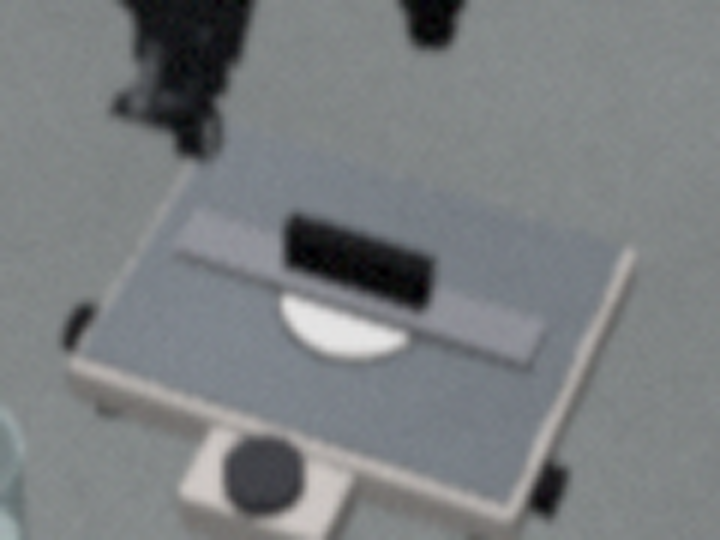

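Call:
send_rows:
  increments:
    - [0, 0, 0, 0.03, 0]
    - [0, 0, 0, 0.02, 0]
    - [0, 0, 0, 0.01, 0]
    - [0, 0, 0, 0.001, 0]
    - [0, 0, 0, 0, 0]

```text
clock: 22.1
position: [0.5932, -0.1003, 0.0391]
ee_rot: [0.0, 0.985, 0.174, 0.001]
contact_force: [-0.0, -0.6, 1.3]
width: 0.0
```

Call:
send_rows:
  increments:
    - [0, 0, 0, 0.001, 0]
    - [0, 0, 0, 0.001, 0]
    - [0, 0, 0, 0, 0]

```text
clock: 22.48
position: [0.5927, -0.1003, 0.0366]
ee_rot: [0.0, 0.985, 0.174, 0.0]
contact_force: [0.9, -0.3, -0.2]
width: 0.0003
```

Call:
send_rows:
  increments:
    - [0, 0, 0, 0.001, 0]
    - [0, 0, 0, 0.001, 0]
    - [0, 0, 0, 0.001, 0]
    - [0, 0, 0, 0, 0]

```text
clock: 22.98
position: [0.5928, -0.1003, 0.0337]
ee_rot: [0.0, 0.985, 0.174, 0.0]
contact_force: [-0.5, 0.1, 3.6]
width: 0.0003
```

Call:
send_rows:
  increments:
    - [0, 0, 0, 0.001, 0]
    - [0, 0, 0, 0.001, 0]
    - [0, 0, 0, 0, 0]

```text
clock: 23.35
position: [0.593, -0.1006, 0.0316]
ee_rot: [0.0, 0.985, 0.174, 0.0]
contact_force: [0.4, -0.6, 2.9]
width: 0.0001
```

Call:
send_rows:
  increments:
    - [0, 0, 0, 0.001, 0]
    - [0, 0, 0, 0, 0]

```text
clock: 23.6
position: [0.5932, -0.1007, 0.031]
ee_rot: [0.001, 0.985, 0.174, 0.001]
contact_force: [-0.3, -2.1, 5.6]
width: 0.0
```

Call:
send_rows:
  increments:
    - [0, 0, 0, 0.0005, 0]
    - [0, 0, 0, 0, 0]

```text
clock: 23.85
position: [0.5932, -0.1007, 0.0309]
ee_rot: [0.001, 0.985, 0.174, 0.001]
contact_force: [-1.9, -1.6, 8.7]
width: 0.0002
```

```bash
python3 - <<'E'
from h import *
im=manip.get_image("scene"); cv2.imwrite("pics/scene17.png",cv2.resize(im[160:250,250:370,::-1],None,fx=6,fy=6,interpolation=cv2.INTER_CUBIC))
E
```

```text
(no output)
```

View pics/scene17.png

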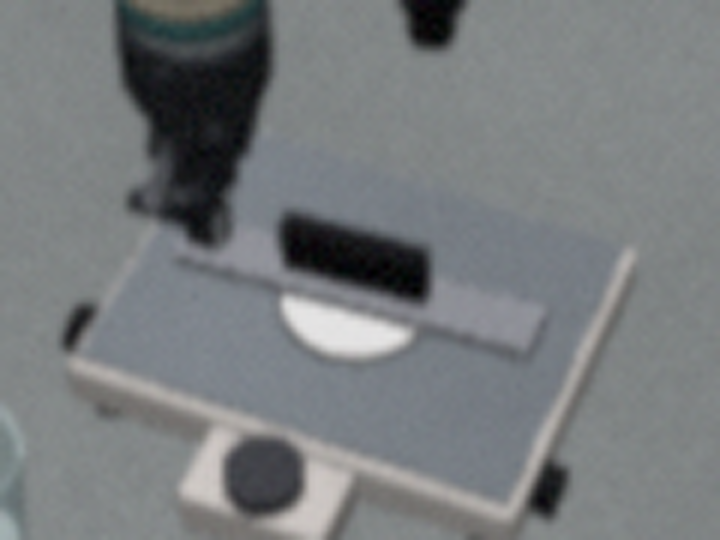

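Call:
send_rows:
  increments:
    - [0, 0, 0, -0.004, 0]
    - [0, 0, 0, -0.006, 0]
    - [0, 0, 0, -0.03, 0]
    - [0, 0, 0, -0.03, 0]
    - [0, 0, -0.04, 0, 0]
    - [0, 0, -0.045, 0, 0]
    - [0, 0, 0, 0.01, 0]
    - [0, 0, 0, 0, 0]

```text
clock: 24.9
position: [0.5628, -0.0204, 0.0889]
ee_rot: [-0.0, 0.985, 0.174, -0.001]
contact_force: [-1.3, -0.5, -0.9]
width: 0.0001
```

```bash
python3 - <<'E'
from h import *
import pickle
st=delta([.5633,-.0204],.35)
w=manip.calibration("wrist")
im=manip.get_image("wrist"); cv2.imwrite("pics/w18.png",im[:,:,::-1])
for z in (.0937,): print(proj(w,[.5633-.04*np.sin(.35),-.0204+.04*np.cos(.35),z]))
E
```

```text
t 24.9 pos [ 0.5628 -0.0204  0.0889] yaw 0.3507 F [-1.34 -0.48 -0.88] w 0.0001 tool dx,dy 0.0004 0.0002 turn 0.0007319437848545274
(np.float64(319.1156655375953), np.float64(180.9361585729118))
```

View pics/w18.png

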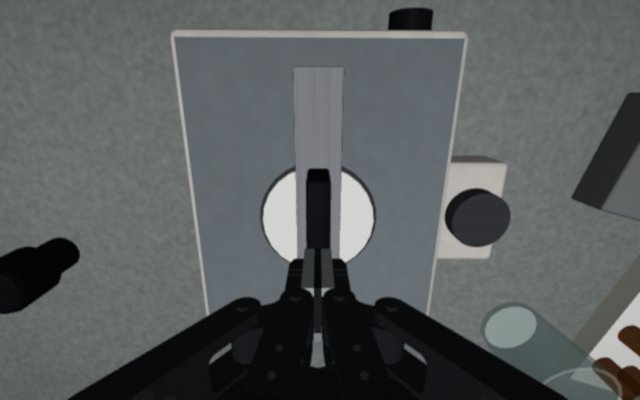

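Call:
send_rows:
  increments:
    - [0, 0, 0, 0.012, 0]
    - [0, 0, 0, 0.005, 0]
    - [0, 0, 0, 0.002, 0]
    - [0, 0, 0, 0, 0]

```text
clock: 25.45
position: [0.5635, -0.0206, 0.0707]
ee_rot: [-0.0, 0.985, 0.174, -0.0]
contact_force: [0.1, -0.1, -0.3]
width: -0.0001
```

Call:
send_rows:
  increments:
    - [0, 0, 0, 0.001, 0]
    - [0, 0, 0, 0.001, 0]
    - [0, 0, 0, 0, 0]

```text
clock: 25.82
position: [0.5635, -0.0204, 0.069]
ee_rot: [0.0, 0.985, 0.174, 0.0]
contact_force: [-0.2, -0.6, 0.7]
width: 0.0001
```

Call:
send_rows:
  increments:
    - [0, 0, 0, 0.001, 0]
    - [0, 0, 0, 0, 0]

```text
clock: 26.08
position: [0.5636, -0.0204, 0.0681]
ee_rot: [0.0, 0.985, 0.174, 0.0]
contact_force: [-0.6, 0.7, 1.7]
width: 0.0
```

Call:
send_rows:
  increments:
    - [0, 0, 0, 0.001, 0]
    - [0, 0, 0, 0, 0]

```text
clock: 26.32
position: [0.5637, -0.0204, 0.068]
ee_rot: [0.0, 0.985, 0.174, 0.0]
contact_force: [-2.1, 0.6, 6.6]
width: 0.0001
```

Call:
send_rows:
  increments:
    - [0, 0, 0, 0.001, 0]
    - [0, 0, 0, 0.001, 0]
    - [0, 0, 0, 0, 0]

```text
clock: 26.7
position: [0.5638, -0.0204, 0.0664]
ee_rot: [0.0, 0.985, 0.174, 0.001]
contact_force: [-2.2, -0.8, 9.3]
width: 0.0
```

Call:
send_rows:
  increments:
    - [0, 0, 0, 0.001, 0]
    - [0, 0, 0, 0, 0]

```text
clock: 26.95
position: [0.5638, -0.0204, 0.0655]
ee_rot: [0.0, 0.985, 0.174, 0.001]
contact_force: [-2.3, 0.3, 9.0]
width: -0.0
```

Call:
send_rows:
  increments:
    - [0, 0, 0, 0.001, 0]
    - [0, 0, 0, 0.001, 0]
    - [0, 0, 0, 0, 0]

```text
clock: 27.32
position: [0.5637, -0.0204, 0.0635]
ee_rot: [0.0, 0.985, 0.174, 0.001]
contact_force: [-1.2, 0.6, 9.2]
width: 0.0
```

Call:
send_rows:
  increments:
    - [0, 0, 0, 0.001, 0]
    - [0, 0, 0, 0, 0]

```text
clock: 27.58
position: [0.5638, -0.0204, 0.0635]
ee_rot: [0.0, 0.985, 0.174, 0.001]
contact_force: [-3.9, 1.3, 15.7]
width: 0.0002
```

Call:
send_rows:
  increments:
    - [0, 0, 0, 0.001, 0]
    - [0, 0, 0, 0, 0]

```text
clock: 27.82
position: [0.5638, -0.0204, 0.0635]
ee_rot: [0.0, 0.985, 0.174, 0.001]
contact_force: [-6.2, 0.5, 20.7]
width: -0.0004
```

Call:
send_rows:
  increments:
    - [0, 0, 0, 0.001, 0]
    - [0, 0, 0, 0, 0]
    - [0, 0, 0, -0.005, 0]
    - [0, 0, 0, -0.03, 0]
    - [0, 0, 0, 0, 0]

```text
clock: 28.45
position: [0.5653, -0.0207, 0.0956]
ee_rot: [0.001, 0.985, 0.174, 0.002]
contact_force: [0.1, 0.1, -0.4]
width: 0.0001
```

```bash
python3 - <<'E'
from h import *
y=np.array([-np.sin(.35),np.cos(.35)])
st=delta(np.array([.5633,-.0204])+.085*y,.35)
im=manip.get_image("wrist"); cv2.imwrite("pics/w19.png",im[:,:,::-1])
im=manip.get_image("scene"); cv2.imwrite("pics/scene19.png",cv2.resize(im[160:250,250:370,::-1],None,fx=6,fy=6,interpolation=cv2.INTER_CUBIC))
E
```

```text
t 28.45 pos [ 0.5653 -0.0207  0.0956] yaw 0.35 F [ 0.1   0.14 -0.43] w 0.0001 tool dx,dy -0.0018 -0.0859 turn 1.0450364550051994e-05
```

View pics/w19.png

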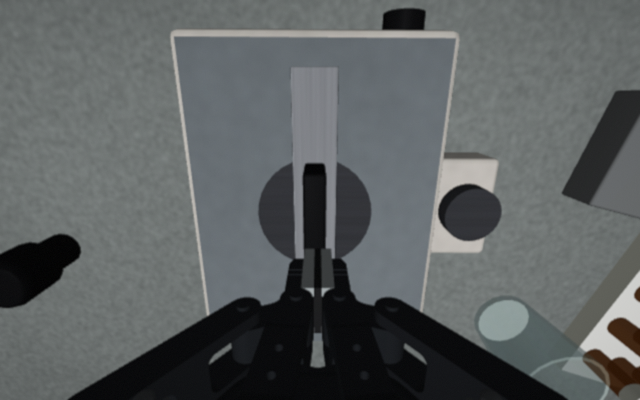

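View pics/scene19.png

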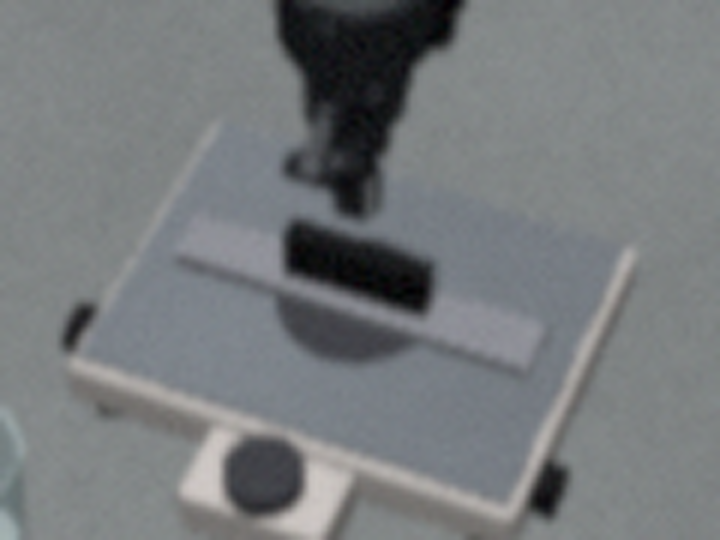

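Call:
send_rows:
  increments:
    - [0, 0, -0.045, 0, 0]
    - [0, 0, -0.04, 0, 0]
    - [0, 0, 0, 0.03, 0]
    - [0, 0, 0, 0.02, 0]
    - [0, 0, 0, 0.01, 0]
    - [0, 0, 0, 0.003, 0]
    - [0, 0, 0, 0, 0]

```text
clock: 29.42
position: [0.5346, 0.0593, 0.031]
ee_rot: [0.0, 0.985, 0.174, 0.0]
contact_force: [0.0, -0.4, 0.7]
width: -0.0003
```

Call:
send_rows:
  increments:
    - [0, 0, 0, 0.001, 0]
    - [0, 0, 0, 0, 0]

```text
clock: 29.68
position: [0.5347, 0.0594, 0.0304]
ee_rot: [0.0, 0.985, 0.174, 0.001]
contact_force: [-0.3, 0.4, -0.3]
width: 0.0003
```

Call:
send_rows:
  increments:
    - [0, 0, 0, 0.001, 0]
    - [0, 0, 0, 0, 0]

```text
clock: 29.92
position: [0.5347, 0.0594, 0.0296]
ee_rot: [0.0, 0.985, 0.174, 0.001]
contact_force: [-0.3, -0.5, 5.2]
width: -0.0001
```

Call:
send_rows:
  increments:
    - [0, 0, 0, 0.0007, 0]
    - [0, 0, 0, 0, 0]

```text
clock: 30.18
position: [0.5347, 0.0594, 0.0295]
ee_rot: [0.0, 0.985, 0.174, 0.001]
contact_force: [-1.2, 0.8, 8.4]
width: 0.0004
```

```bash
python3 - <<'E'
from h import *
im=manip.get_image("scene"); cv2.imwrite("pics/scene20.png",cv2.resize(im[160:250,250:370,::-1],None,fx=6,fy=6,interpolation=cv2.INTER_CUBIC))
E
```

Call:
send_rows:
  increments:
    - [0, 0, 0, -0.004, 0]
    - [0, 0, 0, -0.006, 0]
    - [0, 0, 0, -0.03, 0]
    - [0, 0, 0, -0.03, 0]
    - [0, 0, 0.04, 0, 0]
    - [0, 0, 0.05, 0, 0]
    - [0, 0, 0.05, 0, 0]
    - [0, 0, 0.03, 0, 0]

```text
clock: 31.22
position: [0.5935, -0.1026, 0.0982]
ee_rot: [0.0, 0.985, 0.173, 0.0]
contact_force: [0.4, 0.1, 0.3]
width: 0.0001
```

Call:
send_rows:
  increments:
    - [0, 0, 0, 0, 0]
    - [0, 0, 0, 0.03, 0]
    - [0, 0, 0, 0.025, 0]
    - [0, 0, 0, 0.011, 0]
    - [0, 0, 0, 0.002, 0]
    - [0, 0, 0, 0, 0]

```text
clock: 31.98
position: [0.5932, -0.1, 0.031]
ee_rot: [0.0, 0.985, 0.174, 0.001]
contact_force: [0.2, 0.4, 0.3]
width: -0.0006
```

Call:
send_rows:
  increments:
    - [0, 0, 0, 0.001, 0]
    - [0, 0, 0, 0, 0]

```text
clock: 32.22
position: [0.593, -0.1003, 0.0298]
ee_rot: [0.0, 0.985, 0.174, 0.001]
contact_force: [0.6, -0.8, -0.8]
width: 0.0
```

View pics/scene20.png

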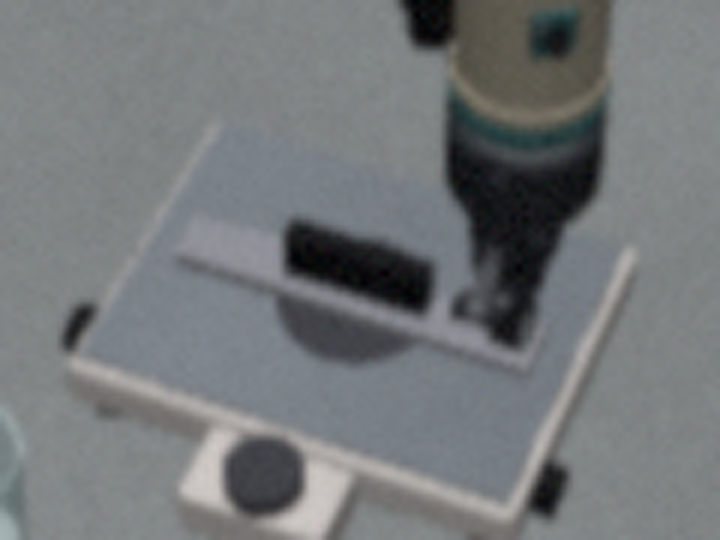

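Call:
send_rows:
  increments:
    - [0, 0, 0, 0.001, 0]
    - [0, 0, 0, 0, 0]

```text
clock: 32.48
position: [0.593, -0.1004, 0.0296]
ee_rot: [0.0, 0.985, 0.174, 0.001]
contact_force: [-1.0, 1.0, 6.6]
width: 0.0002
```

Call:
send_rows:
  increments:
    - [0, 0, 0, 0.0005, 0]
    - [0, 0, 0, 0, 0]

```text
clock: 32.72
position: [0.5931, -0.1004, 0.0295]
ee_rot: [0.0, 0.985, 0.174, 0.001]
contact_force: [-1.7, 0.2, 8.7]
width: -0.0001
```

Rigid at both ends. Retreat and check.

Call:
send_rows:
  increments:
    - [0, 0, 0, -0.004, 0]
    - [0, 0, 0, -0.006, 0]
    - [0, 0, 0, -0.04, 0]
    - [0, 0, 0, -0.05, 0]
    - [0, 0, 0, -0.05, 0]
    - [0, 0, 0.04, -0.03, 0]
    - [0, 0, 0, 0, 0]
    - [0, 0, 0, 0, 0]

```text
clock: 33.72
position: [0.6055, -0.1373, 0.2069]
ee_rot: [-0.001, 0.985, 0.174, -0.001]
contact_force: [-0.4, 1.1, 0.2]
width: -0.0
```

```bash
python3 - <<'E'
from h import *
st=delta([.5633,-.0204],.35)
w=manip.calibration("wrist")
im=manip.get_image("wrist"); cv2.imwrite("pics/w21.png",im[:,:,::-1])
for z in (.055,):
  for s in(.1,-.1): print(proj(w,[.5633-s*np.sin(.35),-.0204+s*np.cos(.35),z]))
im=manip.get_image("side"); cv2.imwrite("pics/side21.png",im[:,:,::-1])
im=manip.get_image("scene"); cv2.imwrite("pics/scene21.png",im[:,:,::-1])
E
```

```text
t 33.725 pos [ 0.6055 -0.1373  0.2069] yaw 0.3495 F [-0.39  1.09  0.16] w -0.0 tool dx,dy 0.0004 -0.1243 turn -0.00047848271434247636
(np.float64(318.4458007016501), np.float64(-81.07211192324903))
(np.float64(318.41092151986504), np.float64(157.2658312757832))
```

View pics/w21.png

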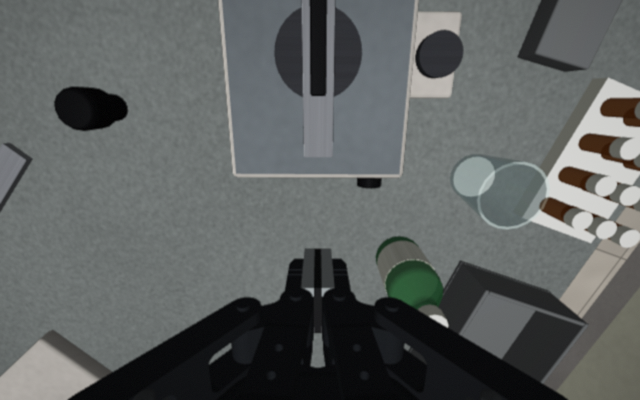

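View pics/side21.png

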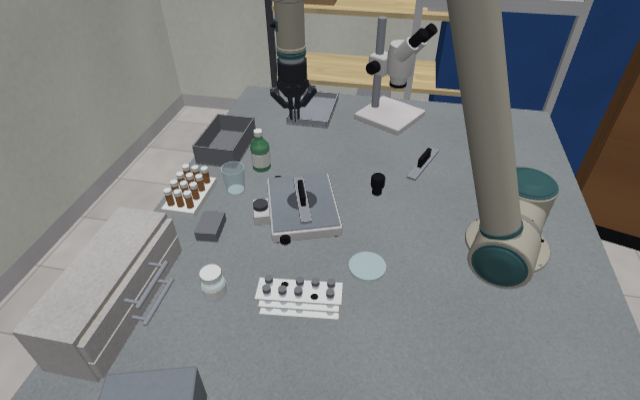

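```bash
python3 -c "
from rig import manip
print(manip.sign_off())"
```

```text
the job is handed in; nothing more can be done
None
```

I laid the farther of the two look-alike bars along the middle of the stage, over the disc. I then let go, rocked it left and right, pressed the disc home, re-checked both ends and handed the job in at about 34 s.

- **First rock test:** about 4 N tipped each end down onto the stage, a drop of about 3.3 mm at the pressing point. The other end lifted each time, and the bar settled level again after the left press.
- **Force over the limit:** you asked for less than 8 N for laying and rocking. As the ends stopped on the stage I read 11.3 N on the left and 8.7 N on the right. Most of that should have gone into the stage; I estimate at most 10 N on the disc. It stayed proud until I pressed the middle. While laying, the tool read 5 N at contact, so about 9 N on the disc with the bar's weight.
- **Pressing home:** the middle went down about 4.5 mm, then held firm with a last reading of 20.7 N, plus a final 1 mm push I did not read. The disc now shows dark instead of white in the pictures, which I took to mean it is home.
- **Second check:** both ends held firm, reading 8.4 N on the left and 8.7 N on the right, with almost no give (about 0.1 mm).
- **Final picture:** the bar's right end lay within a pixel of where I expected it. In the side view the other objects look unmoved, and the arm is clear of everything.
- **Reading that disagreed:** with the gripper shut, the fingertips touched about 26 mm higher than the reported tool position implied. I found each contact by force instead.

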